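Sort mixed fire-alarm parts into the installer's kit trays

ROBOT

A 7-joint arm with a two-finger parallel gripper is mounted at the origin on the work surface. World frame = base frame: x ahead of the robot, y to its left, z up, the work surface at z = 0. Lengths are in m, angles in rad, forces in N, time in s.
With the tool pointing down it reaches from about 0.425 to 0.975 m from the base axis. Payload 16.7 kg.
Tool frame: the origin (TCP) lies on the centre line of the jaws, within the pads' length; the fingertips stand 8 mm ahead of it and the grasp point (between the pads) lies 11 mm behind it (robot.tcp_to_tips is the distance from the TCP to the fingertips, in m); z points along the fingers, y is the direction in which the jaws open and shut (so a half turn about z gives the same grasp; the last joint's range is limited). The gripper opens to 85 mm and grips with 20 to 120 N. Pads are 22 mm wide; open, the fingers measure 114 mm over their backs; the gripper's body (76 mm by 85 mm) begins 54 mm behind the grasp point. The pads swing forward as they close: fully open they stand 13 mm farther back than shut.
Start: joints at [1.109, 0.426, 0.074, 1.606, -0.034, 1.111, -0.067], TCP at [0.207, -0.642, 0.239] pointing down, gripper open.
Joint ranges: [-2.85, 2.85], [-0.5, 2.14], [-1.23, 1.37], [0.21, 2.46], [-1.02, 4.16], [0.16, 2.05], [-2.73, 2.73]. Speed limits (rad/s): [1.89, 1.89, 2.39, 2.39, 3.01, 3.01, 3.01].

INTERFACE

Orientations are given as a unit quaternion [w, x, y, z].
In Python, from plant import robot gives the robot as it stands.
- The arm moves only by the shell command python3 -m creep 'ROWS' [FORCE]. ROWS is JSON, a list of rows, each a list of 7 numbers: the finger opening in mm, from 0 to 85.4, then the shift along the tool's x, y, z in mm, then the turn, a rotation vector about the tool's x, y, z in degrees. In form: [[fingers, x, y, z, ax, ay, az], ...]. A call has 1 to 12 rows; each row is the pose to reach, as a shift and turn from the pose commanded when the call began, along the tool's axes at that moment; what a row does not reach only later rows make up. A row lasts 1/10 s, in which the tool goes at most 50 mm and 8.59 degrees, less where a joint would pass 70% of its speed; a pose out of reach is approached as far as the arm can. A call with a gripper value outside its range is refused whole. The fingers move at their own pace and stop on an object; FORCE is the grip in N (left out, the last holds). Time passes only in rows, so rows that repeat a pose let the fingers close. It gives the time, the measured TCP pose, the force and the opening at its end, in the units of the state.
- robot.observe(): the state, without advancing time (a new reading comes with each control period).
- robot.capture(name): name is "side" or "top" or "wrist"; returns a dict with "img" (420x560x3 uint8, blue, green, red), "range_z" (420x560 float32, m along the optical axis (not along the pixel's ray), 0 where there is no reading), "fov_y" (degrees; the focal length in pixels is half the picture's height over the tangent of half this angle, whatever the lens; pixels are square), "cx", "cy" (the principal point, pixels), "distortion" ([k1, k2, p1, p2, k3] as OpenCV has them; the pictures are not rectified), "extrinsics" (4x4, takes a point from world to camera coordinates); the wrist camera has in their place "mount" (4x4, takes a point from camera to tool coordinates, whose origin is the TCP and whose axes are the flange's). Camera axes: x right, y up, looking along -z (the intrinsics and any distortion apply to the point x, -y, -z); pixel columns grow to the right and rows downward; lengths in m; the calibration is good to about 2 mm. A picture is of the moment at which its call begins: read the wrist's pose just before it.
- robot.job_done(): hands the job in, once; it reports no verdict.
The state is a dict: "time_s": time; "joint_pos": joint angles; "joint_velocities": joint speeds; "joint_efforts": joint torques, N m; "tool_pos": TCP position; "tool_rot": TCP orientation; "ft_force": force on the tool from outside, world axes, zero at the start; "wrist_torque": the same for the moment, N m; "gripper_width": finger opening in m.
Only numpy, scipy, OpenCV 4.12 (cv2) and the standard library are available. Lean on these libraries where they do the work, as an engineer would, in place of code of your own. Each camera call takes 0.05 s, during which the arm holds its last target.

TASK

Pack the alarm kit from the parts lying mixed on the bench: put both screw cartons upright and side by side in the longest tray, and the rectangular module flat in the shorter tray. Put the detector base, terminal block up, flat in the middle of the round dish first, and only then lower the smoke detector head gently onto it, centred on the base. Leave the tape measure where it lies, and let go of everything at the end.

Things in the scene. Friction and masses are not known exactly. Their poses are not given: they have to be found in the camera images.
- base: Detector mounting base, white plastic, loose: a flat disc 104 mm across and 8 mm thick with a terminal block standing on its centre, 50 mm long (own x) by 22 mm wide (own y) by 20 mm high, so 28 mm high in all. Pick it up by the block. Origin: centre of the underside; z up.
- head: Smoke detector head, white plastic, loose, lies open side down: a round skirt 100 mm across and 30 mm high, with a round sensing chamber 54 mm across and 24 mm high with dark slots on top, 54 mm high in all. Pick it up by the chamber. It is hollow below (84 mm wide, 24 mm deep), so it fits over the base's terminal block and its skirt rests on the base's disc (its underside then 8 mm above the base's underside); it does not lock. Origin: centre of the skirt's underside; z up.
- module: Interface module, white plastic box 90 mm long (own x), 40 mm wide (own y), 36 mm high, with a dark terminal strip across each end of its top; loose. Either end may face either way. Origin: centre of the underside.
- tall_carton: Taller screw carton, closed brown cardboard box, 62 mm long (own x), 46 mm wide (own y), 66 mm high; loose, upright. Origin: centre of the underside.
- low_carton: Lower screw carton, closed brown cardboard box, 62 mm long (own x), 46 mm wide (own y), 48 mm high; loose, upright. Origin: centre of the underside.
- dish: Round grey plastic dish, fixed to the bench: 140 mm across outside, 132 mm inside, 14 mm high, floor 4 mm thick. Origin: centre of the underside.
- module_tray: Shorter rectangular grey plastic tray, open on top, fixed: outside 120 mm (own x) by 68 mm (own y) by 18 mm high, walls and floor 4 mm thick, inside 112 by 60 mm. Origin: centre of the underside.
- carton_tray: Longest rectangular grey plastic tray, open on top, fixed: outside 178 mm (own x) by 74 mm (own y) by 26 mm high, walls and floor 4 mm thick, inside 170 by 66 mm. Room for the two cartons in a row along its length, for example centred 41 mm either side of its middle with their long sides along the tray. Origin: centre of the underside.
- tape_measure: Tape measure, a yellow and black rounded case 66 mm long, 36 mm wide, 50 mm high, standing among the parts; loose. Not part of the kit. Origin: centre of the underside.
There are look-alikes about, which are no part of the job. What is shaped like the tall_carton but red is not meant.

How it is judged:
By the outcome, as a careful person would: the job done as asked, in the order asked, and still so for the second after the job is handed in, with the robot touching nothing.
It also fails if it takes over 128 s, if anything falls off the work surface, if the arm or the gripper's body presses on something with over 40 N, if the wrist force passes 120 N, or if a joint passes its speed limit or range.

## Working session

There is one attempt and no reset: what is moved stays moved. The work goes in short steps, Python scripts to look and compute and a shell command to move; the robot and the scene stay as the last step left them, time stands still between calls to the robot, and variables do not carry over. Pictures are saved under pics/ and viewed, and the job is handed in when it is done.

```bash
ls; mkdir -p pics; cat > h.py <<'E'
import numpy as np,cv2,json,pickle
from scipy.spatial.transform import Rotation as R
def cap(name):
    from plant import robot
    o=robot.observe(); c=robot.capture(name); c['o']=o
    if 'mount' in c:
        q=o['tool_rot'];T=np.eye(4);T[:3,:3]=R.from_quat([q[1],q[2],q[3],q[0]]).as_matrix();T[:3,3]=o['tool_pos']
        c['c2w']=T@np.array(c['mount'])
    else: c['c2w']=np.linalg.inv(np.array(c['extrinsics']))
    return c
def save(c,f): pickle.dump(c,open(f,'wb'))
def load(f): return pickle.load(open(f,'rb'))
def K(c):
    f=c['img'].shape[0]/2/np.tan(np.radians(c['fov_y'])/2)
    return np.array([[f,0,c['cx']],[0,f,c['cy']],[0,0,1]])
def rays(c,uv):
    p=cv2.undistortPoints(np.array(uv,float).reshape(-1,1,2),K(c),np.array(c['distortion'],float)).reshape(-1,2)
    return np.c_[p[:,0],-p[:,1],-np.ones(len(p))]
def on_z(c,uv,z):
    d=rays(c,uv)@c['c2w'][:3,:3].T;o=c['c2w'][:3,3]
    return o+d*((z-o[2])/d[:,2])[:,None]
def cloud(c):
    h,w=c['range_z'].shape
    u,v=np.meshgrid(np.arange(w),np.arange(h))
    d=rays(c,np.c_[u.ravel(),v.ravel()])*c['range_z'].reshape(-1,1)
    P=d@c['c2w'][:3,:3].T+c['c2w'][:3,3]
    P[c['range_z'].ravel()==0]=np.nan
    return P.reshape(h,w,3)
def proj(c,P):
    P=np.atleast_2d(P);W=np.linalg.inv(c['c2w']);q=P@W[:3,:3].T+W[:3,3]
    q=q*[1,-1,-1]
    return cv2.projectPoints(q.reshape(-1,1,3),np.zeros(3),np.zeros(3),K(c),np.array(c['distortion'],float))[0].reshape(-1,2)
E
python3 - <<'E'
from h import *
for n in ['top','side','wrist']:
    c=cap(n);save(c,n+'0.pkl');cv2.imwrite(f'pics/{n}0.png',c['img']);print(n,c['c2w'].round(3),c['fov_y'],c['cx'],c['cy'],c['distortion'])
print(c['o'])
E
```

```text
pics
top [[-0.02   0.998 -0.064  0.414]
 [-1.    -0.02  -0.003 -0.017]
 [-0.004  0.064  0.998  0.896]
 [ 0.     0.     0.     1.   ]] 56.62369578624504 280.72384353955215 203.4442100240469 [-0.10061689  0.          0.          0.          0.        ]
side [[-0.925  0.284 -0.252  0.177]
 [-0.38  -0.697  0.609  0.693]
 [-0.003  0.659  0.752  0.859]
 [ 0.     0.     0.     1.   ]] 51.01323988561738 274.6519970639148 213.0176647097516 [0.00691818 0.         0.         0.         0.        ]
wrist [[ 0.307  0.899  0.313  0.287]
 [-0.952  0.291  0.099 -0.616]
 [-0.002 -0.328  0.945  0.372]
 [ 0.     0.     0.     1.   ]] 61.609891908619666 278.4101509952892 213.03286493398303 [0.00191412 0.         0.         0.         0.        ]
{'time_s': 0.1, 'joint_pos': array([ 1.10951841,  0.42668369,  0.0738687 ,  1.60654321, -0.03409388,
        1.11081438, -0.06710537]), 'joint_velocities': array([ 0.00033148, -0.0024796 ,  0.00090548, -0.00138262, -0.00053665,
        0.00066411, -0.00047578]), 'joint_efforts': array([ 6.63158673e-03, -9.51530099e+01,  3.77029136e+00, -4.64403391e+01,
        1.95666187e-02,  6.43721476e-03, -1.30597954e-05]), 'tool_pos': array([ 0.20690951, -0.64212251,  0.23867151]), 'tool_rot': array([-5.77815000e-04,  9.87877500e-01,  1.55234315e-01, -1.39644311e-04]), 'ft_force': array([0.20691374, 0.03994607, 0.42375245]), 'wrist_torque': array([-0.07247235, -0.03335784,  0.01010603]), 'gripper_width': 0.0857405514182588}
```

View pics/top0.png

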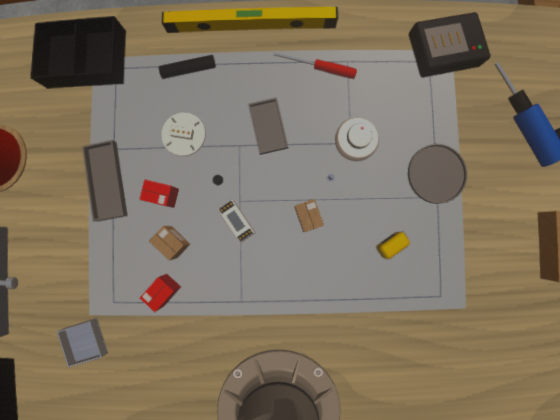

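View pics/side0.png

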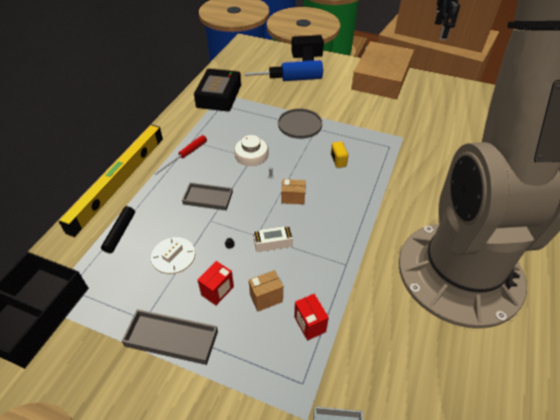

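View pics/wrist0.png

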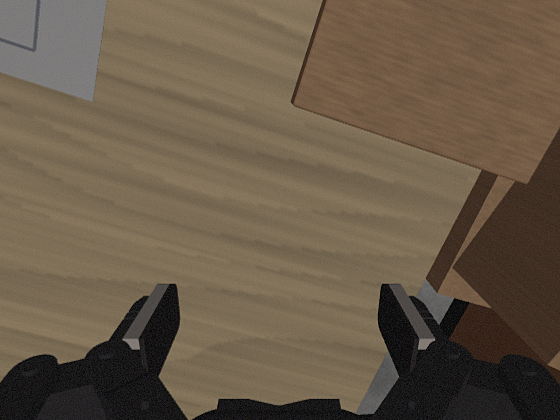

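The top view shows the base disc at (183,133), the head at (358,137), the module at (236,221), and brown cartons at (168,242) and (309,215). The dish is at (437,173), the short tray at (268,126), the long tray at (105,181) and the tape at (394,244). The red cartons at (158,193) and (160,292) are decoys.

```bash
python3 - <<'E'
from h import *
seeds=dict(base=(183,133),head=(358,137),module=(236,221),cA=(168,242),cB=(309,215),dish=(437,173),mtray=(268,126),ctray=(105,181),red1=(158,193),red2=(160,292),tape=(394,244))
ct=load('top0.pkl');cs=load('side0.pkl')
pt=cloud(ct);ps=cloud(cs)
for n,P in (('t',pt),('s',ps)):
    m=(P[...,0]>.3)&(P[...,0]<.7)&(abs(P[...,1])<.3)&(abs(P[...,2])<.02)
    Q=P[m];A=np.c_[Q[:,:2],np.ones(len(Q))]
    s=np.linalg.lstsq(A,Q[:,2],rcond=None)[0];print(n,s,np.median(Q[:,2]))
# orthographic map
def ortho(P,img):
    x=P[...,0].ravel();y=P[...,1].ravel();z=P[...,2].ravel()
    ok=np.isfinite(z)&(z<.15)
    H=np.full((500,800),-.01);
    u=((0.45-y)/.00125).round();v=((.8-x)/.00125).round()
    ok&=(u>=0)&(u<800)&(v>=0)&(v<500)
    np.maximum.at(H,(v[ok].astype(int),u[ok].astype(int)),z[ok]);return H
for n,P,c in (('t',pt,ct),('s',ps,cs)):
    H=ortho(P,c['img']);H=cv2.dilate(H,np.ones((3,3)))
    cv2.imwrite(f'pics/h{n}.png',cv2.applyColorMap(np.clip(H/.08*255,0,255).astype(np.uint8),cv2.COLORMAP_JET))
for k,(u,v) in seeds.items():
    X=pt[v,u];w=pt[v-25:v+25,u-25:u+25].reshape(-1,3);print(k,X.round(4),'maxz',np.nanpercentile(w[:,2],[95,99]).round(4))
E
```

```text
t [ 0.00452543  0.00168039 -0.00064184] 0.0012205576870842894
s [ 0.00557379  0.00325511 -0.00355543] -0.0015317895731556952
base [0.6356 0.2058 0.0273] maxz [0.0279 0.0297]
head [ 0.6111 -0.1872  0.0543] maxz [0.0554 0.0569]
module [0.4324 0.0853 0.0364] maxz [0.0382 0.0397]
cA [0.3895 0.2287 0.0668] maxz [0.0677 0.069 ]
cB [ 0.442  -0.0752  0.0488] maxz [0.0497 0.0511]
dish [ 0.5348 -0.38    0.0071] maxz [0.0111 0.0156]
mtray [0.6525 0.0119 0.0055] maxz [0.0184 0.0204]
ctray [0.5329 0.3993 0.0032] maxz [0.026  0.0282]
red1 [0.4954 0.2505 0.0662] maxz [0.0676 0.0689]
red2 [0.2827 0.2481 0.0644] maxz [0.0678 0.069 ]
tape [ 0.3748 -0.259   0.0505] maxz [0.0508 0.0525]
```

```bash
python3 - <<'E'
from h import *
c=load('top0.pkl')
a=c['img'][95:315,80:360];cv2.imwrite('pics/cropA.png',cv2.resize(a[:190],None,fx=2.85,fy=2.85,interpolation=3)) 
E
```

```text
(no output)
```

View pics/ht.png

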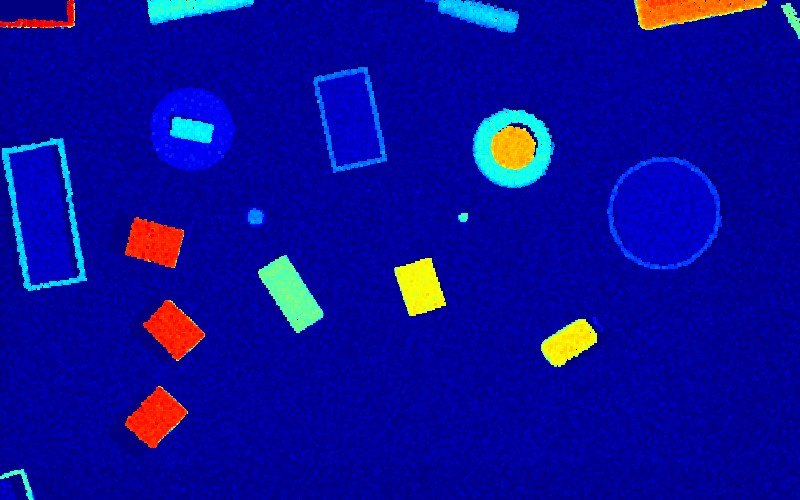

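View pics/hs.png

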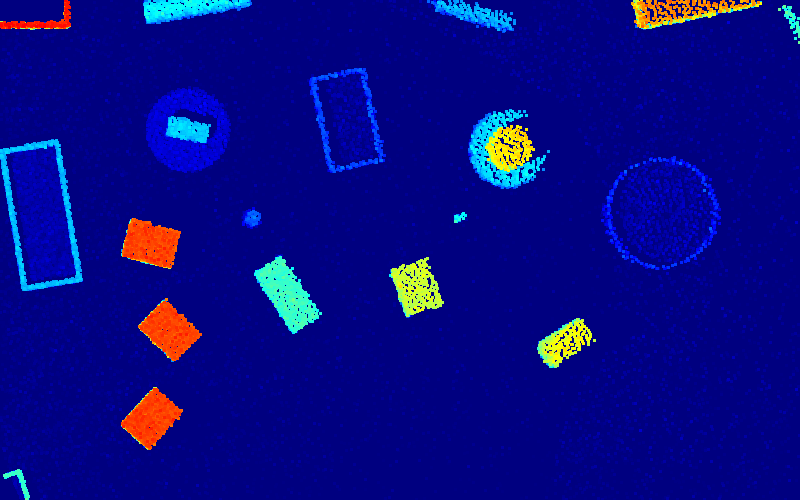

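View pics/cropA.png

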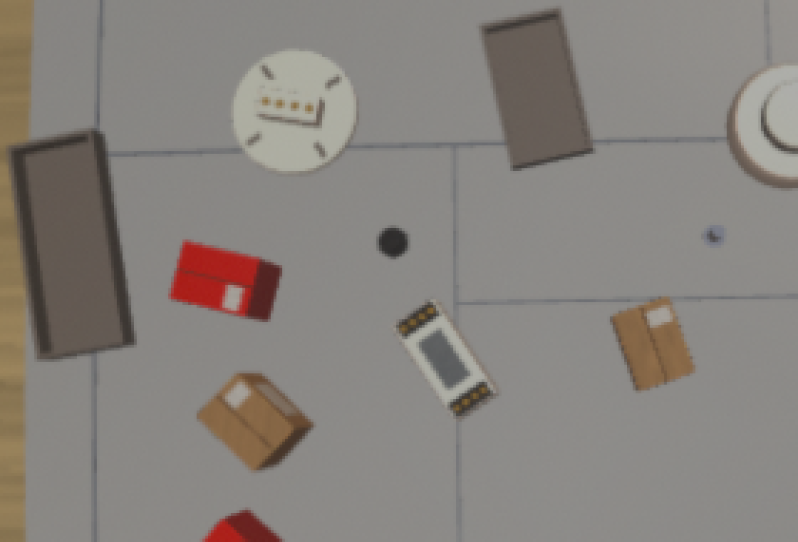

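```bash
cat > est.py <<'E'
from h import *
def rect(P,xy,z0,z1,r):
    Q=P.reshape(-1,3);m=(np.hypot(Q[:,0]-xy[0],Q[:,1]-xy[1])<r)&(Q[:,2]>z0)&(Q[:,2]<z1)
    Q=Q[m]; 
    # remove stragglers
    H=np.zeros((200,200),np.uint8);u=((Q[:,:2]-np.array(xy)+.1)/.001).astype(int).clip(0,199)
    H[u[:,0],u[:,1]]=255
    H=cv2.morphologyEx(H,cv2.MORPH_CLOSE,np.ones((7,7)));H=cv2.morphologyEx(H,cv2.MORPH_OPEN,np.ones((7,7)) if z1-z0>.0085 else np.ones((3,3)))
    c=max(cv2.findContours(H,0,2)[0],key=cv2.contourArea)[:,0,::-1].astype(np.float32) # (row=x,col=y)
    (cx,cy),(w,h),a=cv2.minAreaRect(c)
    if w<h: w,h=h,w;a+=90
    e=cv2.minEnclosingCircle(c)
    a=(a+90)%180-90
    return np.array([cx*.001+xy[0]-.1,cy*.001+xy[1]-.1]).round(4),(round(w),round(h)),round(a,1),np.array(e[0])*.001+np.array(xy)-.1,e[1]
E
python3 - <<'E'
from est import *
S=dict(baseblk=(.636,.206,.02,.034,.05),basedisc=(.636,.206,.0055,.034,.07),head=(.611,-.187,.02,.035,.07),chamber=(.611,-.187,.046,.06,.06),module=(.432,.085,.028,.045,.07),cA=(.39,.229,.055,.08,.06),cB=(.442,-.075,.038,.06,.06),dish=(.535,-.38,.01,.03,.09),mtray=(.653,.012,.0125,.03,.08),ctray=(.533,.399,.02,.04,.11),tape=(.375,-.26,.04,.06,.06),red1=(.495,.25,.055,.08,.055))
for f in ('top0.pkl','side0.pkl'):
    P=cloud(load(f))
    for k,(x,y,a,b,r) in S.items():
        q=rect(P,(x,y),a,b,r);print(f[:1],k,*q[:3],q[3].round(4),round(q[4],1))
from plant import robot
print(robot.tcp_to_tips)
E
```

```text
t baseblk [0.6374 0.2102] (50, 22) 78.4 [0.638 0.21 ] 25.9
t basedisc [0.6385 0.21  ] (101, 100) 0.0 [0.6379 0.211 ] 52.3
t head [ 0.614  -0.1915] (97, 94) -90.0 [ 0.6158 -0.1919] 50.3
t chamber [ 0.6155 -0.191 ] (50, 49) -90.0 [ 0.6157 -0.1914] 27.0
t module [0.4327 0.0866] (90, 41) 32.6 [0.4328 0.0872] 46.4
t cA [0.3873 0.2332] (62, 47) 45.0 [0.3887 0.2316] 34.3
t cB [ 0.4413 -0.0754] (62, 46) 18.4 [ 0.4415 -0.075 ] 36.7Traceback (most recent call last):
  File "<stdin>", line 6, in <module>
  File "est.py", line 9, in rect
    c=max(cv2.findContours(H,0,2)[0],key=cv2.contourArea)[:,0,::-1].astype(np.float32) # (row=x,col=y)
      ~~~^^^^^^^^^^^^^^^^^^^^^^^^^^^^^^^^^^^^^^^^^^^^^^^^
ValueError: max() iterable argument is empty
```

```bash
sed -i "s/^    H=cv2.morphologyEx(H,cv2.MORPH_CLOSE.*/    H=cv2.morphologyEx(H,cv2.MORPH_CLOSE,np.ones((5,5)));H=cv2.morphologyEx(H,cv2.MORPH_OPEN,np.ones((3,3)))/" est.py
cat > all.py <<'E'
from est import *
import sys
S=dict(baseblk=(.636,.206,.02,.034,.05),basedisc=(.636,.206,.0055,.034,.07),head=(.611,-.187,.02,.035,.07),chamber=(.611,-.187,.046,.06,.06),module=(.432,.085,.028,.045,.07),cA=(.39,.229,.055,.08,.06),cB=(.442,-.075,.038,.06,.06),dish=(.535,-.38,.01,.03,.09),mtray=(.653,.012,.0125,.03,.08),ctray=(.533,.399,.02,.04,.11),tape=(.375,-.26,.04,.06,.06),red1=(.495,.25,.055,.08,.055))
for f in sys.argv[1:]:
    P=cloud(load(f))
    for k,(x,y,a,b,r) in S.items():
      try:
        q=rect(P,(x,y),a,b,r);print(f[:1],k,*q[:3],q[3].round(4),round(q[4],1))
      except Exception as e: print(k,'fail')
E
python3 all.py top0.pkl side0.pkl; python3 -c "
from plant import robot
print(robot.tcp_to_tips)"
```

```text
t baseblk [0.6373 0.2102] (50, 22) 78.4 [0.638 0.21 ] 25.9
t basedisc [0.639 0.209] (102, 102) -90.0 [0.6378 0.2105] 52.6
t head [ 0.6145 -0.192 ] (96, 95) -90.0 [ 0.6145 -0.1912] 50.0
t chamber [ 0.616  -0.1915] (51, 50) -90.0 [ 0.615 -0.191] 26.9
t module [0.4328 0.0866] (90, 41) 32.6 [0.4326 0.0868] 47.7
t cA [0.3875 0.2335] (62, 47) 45.0 [0.3886 0.2324] 36.4
t cB [ 0.4413 -0.0754] (62, 46) 18.4 [ 0.4415 -0.076 ] 37.5
t dish [ 0.6005 -0.382 ] (30, 3) -90.0 [ 0.6   -0.382] 15.0
t mtray [0.7062 0.0285] (48, 5) -78.7 [0.706  0.0285] 24.3
t ctray [0.4883 0.354 ] (89, 27) -8.0 [0.49   0.3657] 44.6
t tape [ 0.3716 -0.2613] (66, 35) -56.8 [ 0.373 -0.261] 34.2
t red1 [0.4969 0.2572] (63, 47) 75.6 [0.4971 0.2575] 37.3
s baseblk [0.6388 0.2153] (49, 24) 79.9 [0.6378 0.2158] 26.4
s basedisc [0.6256 0.2245] (99, 70) 52.7 [0.6349 0.2169] 50.3
s head [ 0.6192 -0.1575] (81, 37) -11.1 [ 0.617  -0.1685] 40.7
s chamber [ 0.6161 -0.185 ] (51, 49) -52.6 [ 0.6145 -0.1868] 27.2
s module [0.4316 0.091 ] (90, 42) 34.0 [0.432 0.091] 47.2
s cA [0.3868 0.2378] (62, 49) 45.0 [0.3855 0.238 ] 36.6
s cB [ 0.4405 -0.0708] (62, 48) 18.4 [ 0.44  -0.071] 37.2
s dish [ 0.55  -0.312] (4, 4) -90.0 [ 0.55  -0.312] 2.8
s mtray [0.654 0.049] (16, 6) 0.0 [0.654 0.05 ] 8.1
s ctray [0.5359 0.3687] (178, 20) 6.9 [0.5353 0.3744] 88.9
s tape [ 0.3665 -0.2395] (43, 28) -8.4 [ 0.3663 -0.2452] 22.4
s red1 [0.4964 0.261 ] (63, 48) 76.0 [0.4964 0.2611] 37.4
0.008
```

```bash
cat > goto.py <<'E'
# usage: goto.py jawangle_deg  x y z [x y z ...] : deltas in tool frame from the current pose
import sys
from h import *
from plant import robot
o=robot.observe();q=o['tool_rot'];Rt=R.from_quat([q[1],q[2],q[3],q[0]])
ty=Rt.as_matrix()[:,1];cur=np.degrees(np.arctan2(ty[1],ty[0]))
a=sys.argv[1]
v=list(map(float,sys.argv[2:]))
if a=='k': ang=cur
else:
    ang=float(a)
    if len(v)%3==0: 
        d=(ang-cur+90)%180-90; ang=cur+d
t=np.radians(ang);y=np.array([np.cos(t),np.sin(t),0]);z=np.array([0,0,-1.]);x=np.cross(y,z)
G=R.from_matrix(np.c_[x,y,z])
print('t',o['time_s'],'cur',np.round(o['tool_pos'],4),'jaw',cur.round(1),'->',round(ang,1),'F',o['ft_force'].round(1),'w',round(o['gripper_width']*1000,1),'q',np.round(o['joint_pos'],2))
rv=(Rt.inv()*G).as_rotvec(degrees=True)
for i in range(0,len(v),3):
    print(np.round(Rt.inv().apply(np.array(v[i:i+3])-o['tool_pos'])*1000,1),rv.round(1))
E
python3 goto.py -11.5 .45 -.35 .3 .6 .0 .3 .61 .21 .28
python3 - <<'E'
from h import *
for f in ('top0.pkl','side0.pkl'):
    P=cloud(load(f)).reshape(-1,3)
    for k,x,y,r,z0,z1 in (('dish',.535,-.383,.085,.0085,.02),('mtray',.653,.011,.08,.011,.025),('ctray',.533,.398,.105,.016,.035)):
        m=(np.hypot(P[:,0]-x,P[:,1]-y)<r)&(P[:,2]>z0)&(P[:,2]<z1);Q=P[m][:,:2]
        Q=(Q*1000).astype(np.float32)
        if k=='dish':
            A=np.c_[2*Q,np.ones(len(Q))];s=np.linalg.lstsq(A,(Q**2).sum(1),rcond=None)[0];print(f[0],k,s[:2],np.sqrt(s[2]+s[0]**2+s[1]**2))
        else: print(f[0],k,cv2.minAreaRect(Q))
E
```

```text
t 0.15 cur [ 0.207  -0.6422  0.2388] jaw -72.1 -> -11.5 F [-0.2 -0.2 -0.5] w 85.7 q [ 1.11  0.43  0.07  1.61 -0.03  1.11 -0.07]
[ 320.9 -203.6  -61. ] [ -0.1  -0.  -60.6]
[ 571.1 -490.7  -60.8] [ -0.1  -0.  -60.6]
[ 645.  -687.5  -40.6] [ -0.1  -0.  -60.6]
t dish [ 534.13429478 -379.2716201 ] 67.07767452233284
t mtray ((651.66162109375, 12.9200439453125), (119.8270034790039, 68.475830078125), 12.16828727722168)
t ctray ((532.5770263671875, 395.9389343261719), (180.6865234375, 77.5970458984375), 9.329031944274902)
s dish [ 534.22915111 -376.36524305] 67.38681159846959
s mtray ((651.0711669921875, 15.944950103759766), (120.24825286865234, 73.15238952636719), 12.723751068115234)
s ctray ((531.7815551757812, 399.1183166503906), (178.97042846679688, 75.89078521728516), 9.305743217468262)
```

```bash
python3 -m creep '[[85,320,-200,-60,0,0,-30],[85,320,-200,-60,0,0,-30],[85,320,-200,-60,0,0,-30],[85,320,-200,-60,0,0,-30],[85,320,-200,-60,0,0,-30],[85,320,-200,-60,0,0,-30],[85,320,-200,-60,0,0,-30],[85,320,-200,-60,0,0,-30],[85,570,-490,-60,0,0,-60.6],[85,570,-490,-60,0,0,-60.6],[85,570,-490,-60,0,0,-60.6],[85,570,-490,-60,0,0,-60.6]]' 30; python3 goto.py -11.5 .6 .0 .3 .58 .21 .28
```

```text
time_s: 1.35
tool_pos: [0.5284, -0.1678, 0.2994]
tool_rot: [0.0, 0.773, 0.635, -0.0]
ft_force: [1.3, 0.2, 0.1]
gripper_width: 0.0851
t 1.35 cur [ 0.5284 -0.1678  0.2994] jaw -11.2 -> -11.5 F [1.3 0.2 0.1] w 85.1 q [ 0.53  0.2  -0.39  1.79  0.08  1.17 -0.08]
[178.5  37.6  -0.6] [0.  0.  0.3]
[380.6 -22.8  19.3] [0.  0.  0.3]
```

```bash
python3 goto.py -11.5 .638 .21 .2; python3 -m creep '[[45,391,25,70,0,0,0],[45,391,25,70,0,0,0],[45,391,25,70,0,0,0],[45,391,25,70,0,0,0],[45,391,25,70,0,0,0],[45,391,25,70,0,0,0],[45,391,25,70,0,0,0],[45,391,25,70,0,0,0],[45,391,25,70,0,0,0],[45,391,25,70,0,0,0],[45,391,25,70,0,0,0],[45,391,25,70,0,0,0]]' 30; python3 goto.py -11.5 .638 .21 .2
```

```text
t 1.35 cur [ 0.5284 -0.1678  0.2994] jaw -11.2 -> -11.5 F [1.3 0.2 0.1] w 85.1 q [ 0.53  0.2  -0.39  1.79  0.08  1.17 -0.08]
[391.9  34.1  99.3] [0.  0.  0.3]
time_s: 2.55
tool_pos: [0.631, 0.2069, 0.2296]
tool_rot: [0.0, 0.775, 0.632, 0.0]
ft_force: [0.2, -0.1, -0.1]
gripper_width: 0.0448
t 2.55 cur [0.631  0.2069 0.2296] jaw -11.6 -> -11.5 F [ 0.2 -0.1 -0.1] w 44.8 q [-0.03  0.46 -0.52  1.61  0.25  1.13 -0.82]
[ 4.5  6.2 29.6] [ 0.   0.  -0.1]
```

```bash
cat > wr.py <<'E'
import sys
from h import *
c=cap('wrist');save(c,sys.argv[1]+'.pkl')
im=c['img'].copy();cv2.imwrite(f'pics/{sys.argv[1]}.png',im);print(c['o']['tool_pos'].round(4))
E
python3 wr.py w1; python3 - <<'E'
from est import *
P=cloud(load('w1.pkl'))
for r in (('blk',.02,.034,.06),('disc',.0055,.034,.07)):
    q=rect(P,(.638,.212),*r[1:]);print(r[0],q)
E
```

```text
[0.631  0.2069 0.2296]
blk (array([0.6391, 0.2111]), (50, 22), 79.4, array([0.63976506, 0.2108253 ]), 26.35063362121582)
disc (array([0.6395, 0.211 ]), (103, 102), 0.0, array([0.63942944, 0.21097821]), 52.146732330322266)
```

View pics/w1.png

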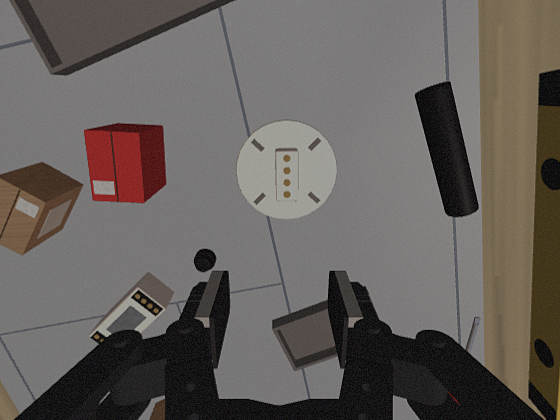

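The wrist view shows the base with its block upright at about (287,170). The estimate is (0.639, 0.211) with the block at 79°, which matches the top camera.

```bash
python3 goto.py -11 .639 .211 .019; python3 -m creep '[[40,5.7,7,100,0,0,-0.6],[40,5.7,7,100,0,0,-0.6],[40,5.7,7,140,0,0,-0.6],[40,5.7,7,170,0,0,-0.6],[40,5.7,7,190,0,0,-0.6],[40,5.7,7,205,0,0,-0.6],[40,5.7,7,210,0,0,-0.6],[40,5.7,7,210,0,0,-0.6],[40,5.7,7,210,0,0,-0.6]]' 30; python3 goto.py -11 .639 .211 .019;python3 wr.py w2
```

```text
t 2.6 cur [0.6311 0.207  0.2297] jaw -11.6 -> -11.0 F [ 0.3 -0.1  0.3] w 45.1 q [-0.03  0.46 -0.52  1.61  0.25  1.13 -0.82]
[  5.6   6.8 210.7] [ 0.   0.  -0.6]
time_s: 3.5
tool_pos: [0.6395, 0.2127, 0.0206]
tool_rot: [0.0, 0.771, 0.636, 0.001]
ft_force: [0.6, -0.9, 1.1]
gripper_width: 0.0396
t 3.5 cur [0.6395 0.2127 0.0206] jaw -11.0 -> -11.0 F [ 0.6 -0.9  1.1] w 39.6 q [-0.1   0.7  -0.44  1.73  0.4   0.8  -0.92]
[-1.8 -0.2  1.6] [ 0.1 -0.   0. ]
[0.6395 0.2127 0.0206]
```

View pics/w2.png

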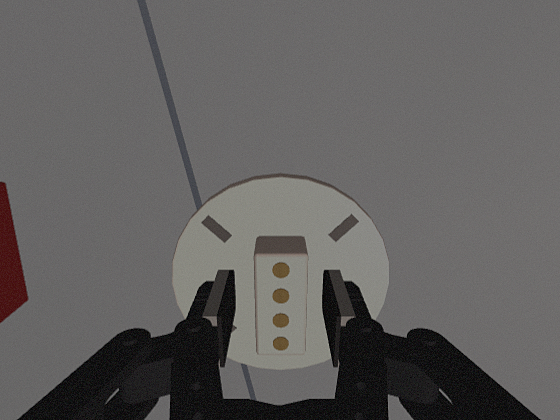

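The jaws straddle the block at (281,300), and it is centred between them. I'll close and lift.

```bash
python3 -m creep '[[10,-1.5,0,0.5,0,0,0],[10,-1.5,0,0.5,0,0,0],[10,-1.5,0,0.5,0,0,0],[10,-1.5,0,0.5,0,0,0],[10,-1.5,0,0.5,0,0,0]]' 40;python3 -m creep '[[10,0,0,-20,0,0,0],[10,0,0,-60,0,0,0],[10,0,0,-100,0,0,0],[10,0,0,-140,0,0,0],[10,0,0,-140,0,0,0]]' 40; python3 goto.py k .65 -.05 .16 .534 -.379 .16; python3 wr.py w3
```

```text
time_s: 4.05
tool_pos: [0.6391, 0.2111, 0.0199]
tool_rot: [0.0, 0.771, 0.636, 0.001]
ft_force: [-1.5, -0.5, 7.8]
gripper_width: 0.0211
time_s: 4.55
tool_pos: [0.641, 0.2123, 0.1652]
tool_rot: [0.002, 0.771, 0.636, 0.004]
ft_force: [0.3, -0.5, -0.3]
gripper_width: 0.021
t 4.55 cur [0.641  0.2123 0.1652] jaw -11.0 -> -11.0 F [ 0.3 -0.5 -0.3] w 21.0 q [-0.05  0.54 -0.51  1.65  0.3   1.02 -0.84]
[-255.8   58.6    4.6] [ 0.4 -0.2  0. ]
[-600.9    7.3    2.8] [ 0.4 -0.2  0. ]
[0.641  0.2123 0.1652]
```

View pics/w3.png

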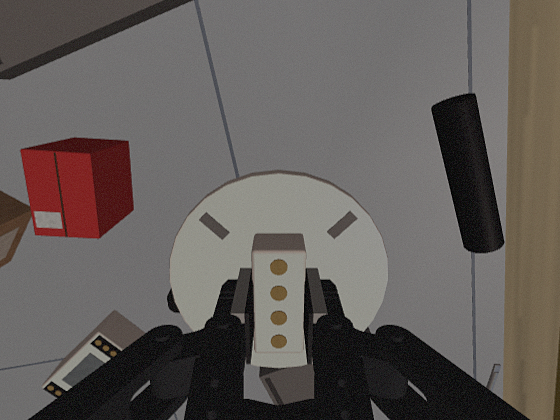

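```bash
python3 -m creep '[[10,-350,40,-15,0,0,0],[10,-350,40,-15,0,0,0],[10,-350,40,-15,0,0,0],[10,-350,40,-15,0,0,0],[10,-350,40,-15,0,0,0],[10,-350,40,-15,0,0,0],[10,-350,40,-15,0,0,0],[10,-690,40,-15,0,0,0],[10,-690,40,-15,0,0,0],[10,-690,40,-15,0,0,0],[10,-690,40,-15,0,0,0],[10,-690,40,-15,0,0,0]]'; python3 -m creep '[[10,-126,0,-20,0,0,0],[10,-126,0,-20,0,0,0],[10,-126,0,-20,0,0,0],[10,-126,0,-20,0,0,0],[10,-126,0,-20,0,0,0],[10,-126,0,-20,0,0,0]]'; python3 wr.py w4
```

```text
time_s: 5.8
tool_pos: [0.5631, -0.3849, 0.1729]
tool_rot: [-0.001, 0.771, 0.636, -0.0]
ft_force: [0.3, -0.6, -0.4]
gripper_width: 0.0209
time_s: 6.4
tool_pos: [0.5408, -0.5053, 0.193]
tool_rot: [-0.001, 0.771, 0.637, 0.0]
ft_force: [1.6, 0.6, -1.2]
gripper_width: 0.0209
[ 0.5408 -0.5053  0.193 ]
```

View pics/w4.png

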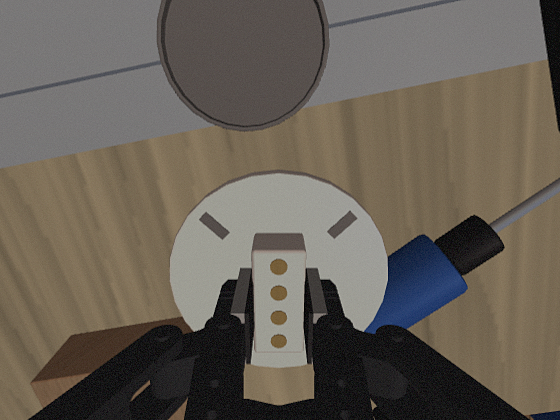

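```bash
python3 - <<'E'
from h import *
c=load('w4.pkl');P=cloud(c).reshape(-1,3)
m=(np.hypot(P[:,0]-.535,P[:,1]+.38)<.08)&(P[:,2]>.0095)&(P[:,2]<.02);Q=P[m][:,:2]
def circ(Q):
    A=np.c_[2*Q,np.ones(len(Q))];s=np.linalg.lstsq(A,(Q**2).sum(1),rcond=None)[0];return s[:2],np.sqrt(s[2]+s[0]**2+s[1]**2)
print(len(Q),circ(Q),Q.min(0),Q.max(0))
t=c['o']['tool_pos']
m=(np.hypot(P[:,0]-t[0],P[:,1]-t[1])<.06)&(P[:,2]<t[2])&(P[:,2]>t[2]-.03);D=P[m];print(np.percentile(D[:,2],[5,50,95])-t[2],D[:,:2].min(0)-t[:2],D[:,:2].max(0)-t[:2])
# disc front edge circle by contour of top hull
g=D[np.abs(D[:,2]-np.median(D[:,2]))<.004][:,:2]
h=cv2.convexHull((g*1000).astype(np.float32))[:,0]/1000
h=h[h[:,1]>t[1]+.01]
print(circ(h)[0]-t[:2],circ(h)[1])
E
python3 goto.py k .534 -.379 .1 .534 -.379 .028
```

```text
1810 (array([ 0.53498571, -0.38062935]), np.float64(0.0673084123978332)) [ 0.46541093 -0.45020461] [ 0.60466449 -0.3388085 ]
[-0.01407863 -0.01296848 -0.01170779] [-0.05196561 -0.05137125] [0.05144947 0.05246989]
[-0.0001148   0.00100211] 0.051451868304034656
t 6.45 cur [ 0.541  -0.5052  0.1932] jaw -10.8 -> -10.8 F [ 0.3  0.1 -1.5] w 21.1 q [ 0.9   0.59 -0.36  1.46  0.22  1.13  0.31]
[122.5 -30.5  93.4] [-0.  -0.1 -0. ]
[122.5 -30.5 165.4] [-0.  -0.1 -0. ]
```

```bash
python3 -m creep '[[10,121,-29,60,0,0,0],[10,121,-29,60,0,0,0],[10,121,-29,60,0,0,0],[10,121,-29,110,0,0,0],[10,121,-29,140,0,0,0],[10,121,-29,140,0,0,0],[10,121,-29,154,0,0,0],[10,121,-29,160,0,0,0],[10,121,-29,164,0,0,0],[10,121,-29,166,0,0,0],[10,121,-29,167,0,0,0],[10,121,-29,167,0,0,0]]'; python3 goto.py k .535 -.381 .025
```

```text
time_s: 7.65
tool_pos: [0.5351, -0.3826, 0.0271]
tool_rot: [0.0, 0.771, 0.636, 0.0]
ft_force: [0.5, 0.8, -0.1]
gripper_width: 0.0208
t 7.65 cur [ 0.5351 -0.3826  0.0271] jaw -10.9 -> -10.9 F [ 0.5  0.8 -0.1] w 20.8 q [ 0.77  0.66 -0.34  1.77  0.3   0.76  0.09]
[ 1.5 -0.4  2.1] [ 0.  0. -0.]
```

```bash
python3 -m creep '[[10,1.5,0,1,0,0,0],[10,1.5,0,2,0,0,0],[10,1.5,0,2.5,0,0,0],[10,1.5,0,2.5,0,0,0],[10,1.5,0,2.5,0,0,0]]'; python3 goto.py k .535 -.381 .025
```

```text
time_s: 8.15
tool_pos: [0.5352, -0.381, 0.0243]
tool_rot: [-0.0, 0.771, 0.636, -0.0]
ft_force: [-0.0, 0.4, -1.2]
gripper_width: 0.0212
t 8.15 cur [ 0.5352 -0.381   0.0243] jaw -10.9 -> -10.9 F [-0.   0.4 -1.2] w 21.2 q [ 0.77  0.66 -0.34  1.77  0.3   0.76  0.08]
[-0.1 -0.2 -0.7] [-0. -0. -0.]
```

```bash
python3 -m creep '[[10,0,0,0.7,0,0,0],[10,0,0,1.2,0,0,0],[10,0,0,1.2,0,0,0]]'; python3 -m creep '[[10,0,0,0.7,0,0,0],[10,0,0,1.2,0,0,0],[10,0,0,1.2,0,0,0]]'
```

```text
time_s: 8.45
tool_pos: [0.5353, -0.381, 0.0239]
tool_rot: [0.0, 0.771, 0.636, -0.0]
ft_force: [-3.2, 2.1, 13.2]
gripper_width: 0.0208
time_s: 8.75
tool_pos: [0.5353, -0.381, 0.0239]
tool_rot: [0.0, 0.771, 0.636, -0.0]
ft_force: [-11.5, 6.7, 31.4]
gripper_width: 0.0207
```

```bash
python3 -m creep '[[10,0,0,-1.8,0,0,0],[35,0,0,-1.8,0,0,0],[40,0,0,-1.8,0,0,0],[40,0,0,-1.8,0,0,0],[40,0,0,-1.8,0,0,0],[40,0,0,-30,0,0,0],[40,0,0,-80,0,0,0],[40,0,0,-120,0,0,0],[40,0,0,-160,0,0,0],[40,-50,0,-180,0,0,0],[40,-50,0,-180,0,0,0]]';python3 wr.py w5; python3 - <<'E'
from h import *
from est import rect
c=load('w5.pkl');P=cloud(c).reshape(-1,3)
def circ(Q):
    A=np.c_[2*Q,np.ones(len(Q))];s=np.linalg.lstsq(A,(Q**2).sum(1),rcond=None)[0];return s[:2],np.sqrt(s[2]+s[0]**2+s[1]**2)
rr=np.hypot(P[:,0]-.535,P[:,1]+.381)
print(circ(P[(rr<.08)&(rr>.06)&(P[:,2]>.0095)&(P[:,2]<.02)][:,:2]))
q=rect(P,(.535,-.381),.022,.04,.05);print(q)
d=P[(rr<.058)&(P[:,2]>.0085)];print(circ(cv2.convexHull((d[:,:2]*1000).astype(np.float32))[:,0]))
for a in range(0,360,45):
    e=P[(rr>.035)&(rr<.045)&(abs((np.degrees(np.arctan2(P[:,1]+.381,P[:,0]-.535))-a+180)%360-180)<15)];print(a,np.median(e[:,2]).round(4))
E
```

```text
time_s: 9.85
tool_pos: [0.5246, -0.4361, 0.2052]
tool_rot: [0.003, 0.773, 0.635, -0.001]
ft_force: [-1.1, -1.5, -1.1]
gripper_width: 0.0402
[ 0.5246 -0.4361  0.2052]
(array([ 0.53490701, -0.37997613]), np.float64(0.06757825206949938))
(array([ 0.5347, -0.3811]), (50, 23), 78.7, array([ 0.53476506, -0.3811747 ]), 26.35063362121582)
(array([ 534.99188402, -383.83529302]), np.float64(54.05536355463291))
0 0.011
45 0.011
90 0.0108
135 0.0112
180 0.0111
225 0.2727
270 0.274
315 0.0112
```

View pics/w5.png

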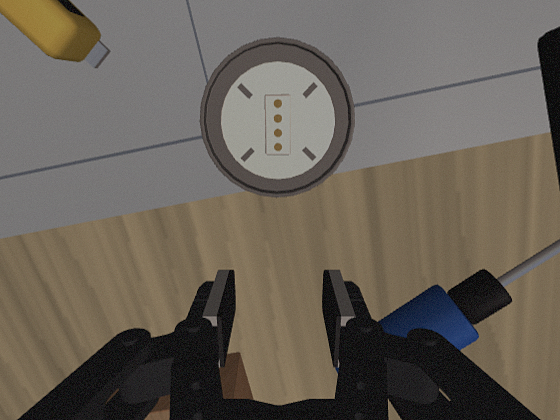

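The base lies flat and centred in the dish, around (278,120). The head is next.

```bash
python3 goto.py k .616 -.26 .2; python3 -m creep '[[80,190,45,10,0,0,0],[80,190,45,10,0,0,0],[80,190,45,10,0,0,0],[80,190,45,10,0,0,0],[80,190,45,10,0,0,0],[80,190,45,10,0,0,0],[80,190,45,10,0,0,0]]'; python3 wr.py w6; python3 - <<'E'
from h import *
from est import rect
P=cloud(load('w6.pkl'))
for r in ((.046,.06,.06),(.022,.06,.07)):
    q=rect(P,(.615,-.191),*r);print(q)
E
python3 goto.py k .616 -.191 .2
```

```text
t 9.9 cur [ 0.5246 -0.4341  0.2035] jaw -11.2 -> -11.2 F [-0.4  0.5 -0.8] w 40.1 q [ 0.87  0.49 -0.38  1.61  0.2   1.08  0.24]
[188.5  55.8   3.1] [ 0.1  0.2 -0. ]
time_s: 10.6
tool_pos: [0.6054, -0.2528, 0.1914]
tool_rot: [-0.0, 0.772, 0.636, -0.0]
ft_force: [0.7, -0.7, 0.0]
gripper_width: 0.0798
[ 0.6054 -0.2528  0.1914]
(array([ 0.617 , -0.1925]), (54, 53), 0.0, array([ 0.61663551, -0.19282243]), 27.561689376831055)
(array([ 0.6165, -0.1925]), (97, 97), -90.0, array([ 0.61651449, -0.19214485]), 49.35700988769531)
t 10.65 cur [ 0.6053 -0.2533  0.1915] jaw -11.0 -> -11.0 F [-0.4 -0.2 -0.2] w 79.6 q [ 0.62  0.47 -0.43  1.67  0.22  1.05 -0.08]
[63.2 -1.4 -8.5] [-0.  0.  0.]
```

View pics/w6.png

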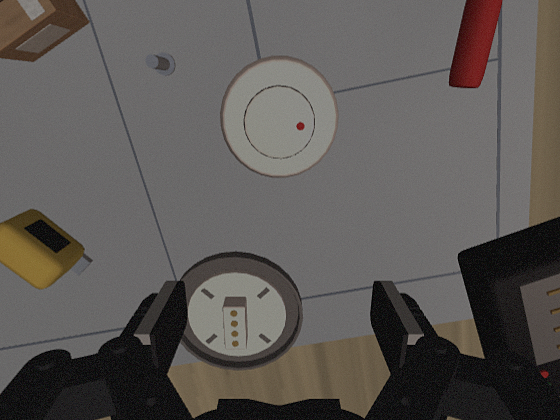

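```bash
python3 -m creep '[[80,62,-0.5,40,0,0,0],[80,62,-0.5,80,0,0,0],[80,62,-0.5,110,0,0,0],[80,62,-0.5,130,0,0,0],[80,62,-0.5,145,0,0,0],[80,62,-0.5,151,0,0,0],[80,62,-0.5,152,0,0,0],[80,62,-0.5,152,0,0,0],[80,62,-0.5,152,0,0,0]]'; python3 goto.py k .6166 -.1925 .039; python3 wr.py w7
```

```text
time_s: 11.55
tool_pos: [0.6178, -0.1914, 0.0411]
tool_rot: [0.001, 0.771, 0.636, 0.0]
ft_force: [-0.3, -0.1, 0.7]
gripper_width: 0.0797
t 11.55 cur [ 0.6178 -0.1914  0.0411] jaw -11.0 -> -11.0 F [-0.3 -0.1  0.7] w 79.7 q [ 0.49  0.63 -0.39  1.79  0.33  0.78 -0.26]
[-1.3 -1.   2.1] [ 0.1  0.  -0. ]
[ 0.6178 -0.1914  0.0411]
```

View pics/w7.png

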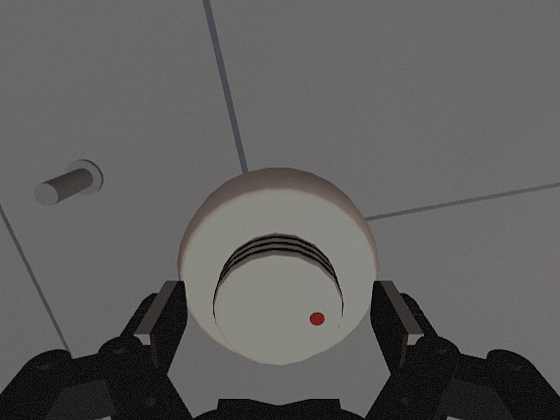

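```bash
python3 -m creep '[[80,-1.3,-1,1,0,0,0],[40,-1.3,-1,1,0,0,0],[40,-1.3,-1,1,0,0,0],[40,-1.3,-1,1,0,0,0],[40,-1.3,-1,1,0,0,0],[40,-1.3,-1,1,0,0,0],[40,-1.3,-1,1,0,0,0]]' 30;python3 -m creep '[[40,-1.3,-1,-20,0,0,0],[40,-1.3,-1,-60,0,0,0],[40,-1.3,-1,-100,0,0,0],[40,-1.3,-1,-100,0,0,0],[40,-1.3,-1,-100,0,0,0]]'; python3 wr.py w8;  python3 goto.py k .5348 -.3812 .14
```

```text
time_s: 12.3
tool_pos: [0.6161, -0.1923, 0.0393]
tool_rot: [0.0, 0.771, 0.636, -0.0]
ft_force: [-2.5, -0.1, 6.7]
gripper_width: 0.0528
time_s: 12.8
tool_pos: [0.6152, -0.1934, 0.1398]
tool_rot: [0.001, 0.771, 0.636, 0.0]
ft_force: [0.2, 0.2, -1.4]
gripper_width: 0.0527
[ 0.6152 -0.1934  0.1398]
t 12.85 cur [ 0.6145 -0.1933  0.1386] jaw -10.9 -> -10.9 F [ 0.4  0.9 -1.4] w 52.8 q [ 0.53  0.51 -0.44  1.74  0.26  0.94 -0.2 ]
[-199.6  -42.5   -1.4] [-0.  0.  0.]
```

View pics/w8.png

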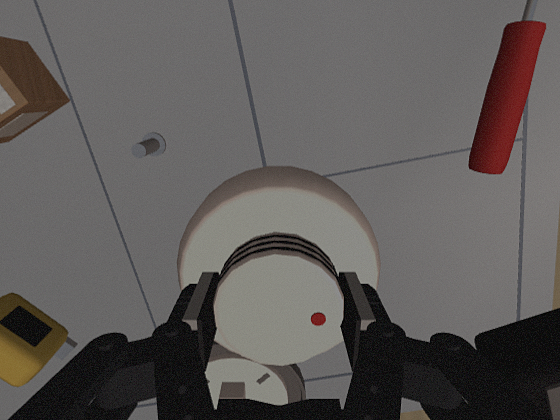

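```bash
python3 - <<'E'
from h import *
from est import rect
c=load('w8.pkl');t=c['o']['tool_pos'];P=cloud(c).reshape(-1,3)-[t[0],t[1],t[2]]
for r in ((.003,.022,.04),(-.02,.025,.06)):
    q=rect(P,(0,0),*r);print(q)
def circ(Q):
    A=np.c_[2*Q,np.ones(len(Q))];s=np.linalg.lstsq(A,(Q**2).sum(1),rcond=None)[0];return s[:2],np.sqrt(s[2]+s[0]**2+s[1]**2)
Q=P[(np.hypot(P[:,0],P[:,1])<.054)&(P[:,2]>-.02)&(P[:,2]<.0)]
print(np.median(Q[:,2]))
h=cv2.convexHull((Q[:,:2]*1000).astype(np.float32))[:,0];print(circ(h[h[:,1]>10]))
Q=P[(np.hypot(P[:,0],P[:,1])<.034)&(P[:,2]>.008)&(P[:,2]<.02)]
print(np.median(Q[:,2]));h=cv2.convexHull((Q[:,:2]*1000).astype(np.float32))[:,0];print(circ(h[abs(h[:,0])<22]))
E
```

```text
(array([0.0009, 0.0012]), (59, 55), 24.2, array([-0.00114223,  0.00505241]), 32.15956497192383)
(array([-0.0018,  0.0119]), (95, 76), 15.6, array([0.   , 0.002]), 49.64886474609375)
-0.010623367615107265
(array([-0.04317825,  0.94073345]), np.float64(49.41049521811848))
0.013482436779819529
(array([-0.18101967,  1.03648901]), np.float64(27.090997227362745))
```

```bash
python3 goto.py k .535 -.3815 .14; python3 -m creep '[[40,-200,-42,-5,0,0,0],[40,-200,-42,-5,0,0,0],[40,-200,-42,-5,0,0,0],[40,-200,-42,-5,0,0,0],[40,-200,-42,-5,0,0,0],[40,-200,-42,-5,0,0,0],[40,-200,-42,30,0,0,0],[40,-200,-42,50,0,0,0],[40,-200,-42,60,0,0,0],[40,-200,-42,65,0,0,0],[40,-200,-42,65,0,0,0],[40,-200,-42,65,0,0,0]]' 30; python3 goto.py k .535 -.3815 .053
```

```text
t 12.85 cur [ 0.6145 -0.1933  0.1386] jaw -10.9 -> -10.9 F [ 0.4  0.9 -1.4] w 52.8 q [ 0.53  0.51 -0.44  1.74  0.26  0.94 -0.2 ]
[-199.9  -42.3   -1.4] [-0.  0.  0.]
time_s: 14.05
tool_pos: [0.5363, -0.3815, 0.0747]
tool_rot: [0.0, 0.771, 0.637, 0.0]
ft_force: [0.7, 0.2, -0.8]
gripper_width: 0.0534
t 14.05 cur [ 0.5363 -0.3815  0.0747] jaw -10.9 -> -10.9 F [ 0.7  0.2 -0.8] w 53.4 q [ 0.8   0.6  -0.38  1.75  0.28  0.84  0.1 ]
[-0.2 -1.3 21.7] [ 0.1  0.  -0. ]
```

```bash
python3 -m creep '[[40,0,-1,8,0,0,0],[40,0,-1,14,0,0,0],[40,0,-1,17,0,0,0],[40,0,-1,19,0,0,0],[40,0,-1,20,0,0,0],[40,0,-1,20,0,0,0],[40,0,-1,20,0,0,0]]' 30; python3 goto.py k .535 -.3815 .052
```

```text
time_s: 14.75
tool_pos: [0.5347, -0.3815, 0.054]
tool_rot: [0.0, 0.771, 0.636, 0.0]
ft_force: [-0.1, 1.2, -0.9]
gripper_width: 0.0529
t 14.75 cur [ 0.5347 -0.3815  0.054 ] jaw -10.9 -> -10.9 F [-0.1  1.2 -0.9] w 52.9 q [ 0.79  0.63 -0.37  1.76  0.29  0.81  0.09]
[0.  0.3 2. ] [ 0. -0.  0.]
```

```bash
python3 -m creep '[[40,0,0,0.7,0,0,0],[40,0,0,1.2,0,0,0],[40,0,0,1.2,0,0,0]]'; python3 -m creep '[[40,0,0,0.4,0,0,0],[40,0,0,0.8,0,0,0],[40,0,0,0.8,0,0,0]]'
```

```text
time_s: 15.05
tool_pos: [0.5346, -0.3814, 0.0526]
tool_rot: [-0.0, 0.771, 0.636, 0.0]
ft_force: [-0.8, 0.3, -1.2]
gripper_width: 0.0528
time_s: 15.35
tool_pos: [0.5346, -0.3814, 0.0518]
tool_rot: [-0.0, 0.771, 0.636, 0.0]
ft_force: [0.1, -0.3, -1.3]
gripper_width: 0.0529
```

```bash
python3 -m creep '[[40,0,0,0.4,0,0,0],[40,0,0,0.7,0,0,0],[40,0,0,0.7,0,0,0]]'; python3 -m creep '[[40,0,0,0.4,0,0,0],[40,0,0,0.7,0,0,0],[40,0,0,0.7,0,0,0]]'
```

```text
time_s: 15.65
tool_pos: [0.5346, -0.3814, 0.0514]
tool_rot: [0.0, 0.771, 0.637, -0.0]
ft_force: [-1.6, 0.7, 2.5]
gripper_width: 0.0527
time_s: 15.95
tool_pos: [0.5347, -0.3815, 0.0513]
tool_rot: [0.0, 0.771, 0.636, -0.0]
ft_force: [-4.7, 3.4, 13.8]
gripper_width: 0.0528
```

```bash
python3 -m creep '[[40,0,0,-0.6,0,0,0],[75,0,0,-0.6,0,0,0],[75,0,0,-0.6,0,0,0],[75,0,0,-0.6,0,0,0],[75,0,0,-30,0,0,0],[75,0,0,-80,0,0,0],[75,0,0,-120,0,0,0],[75,-50,0,-140,0,0,0],[75,-50,0,-140,0,0,0],[75,-50,0,-140,0,0,0]]'; python3 wr.py w9; python3 - <<'E'
from h import *
from est import rect
P=cloud(load('w9.pkl')).reshape(-1,3)
for r in ((.058,.075,.06),(.035,.075,.06)):
    q=rect(P,(.535,-.381),*r);print(q)
rr=np.hypot(P[:,0]-.535,P[:,1]+.381)
for a in range(0,360,45):
    e=P[(rr>.035)&(rr<.045)&(abs((np.degrees(np.arctan2(P[:,1]+.381,P[:,0]-.535))-a+180)%360-180)<15)];print(a,np.median(e[:,2]).round(4))
E
```

```text
time_s: 16.95
tool_pos: [0.5244, -0.4323, 0.1909]
tool_rot: [0.001, 0.772, 0.635, -0.0]
ft_force: [-0.1, 0.0, -0.6]
gripper_width: 0.075
[ 0.5244 -0.4323  0.1909]
(array([ 0.534, -0.382]), (54, 54), -90.0, array([ 0.53404438, -0.38169527]), 27.58987045288086)
(array([ 0.534, -0.381]), (96, 96), -90.0, array([ 0.53419118, -0.38116544]), 48.82999038696289)
0 0.041
45 0.041
90 0.0408
135 0.0411
180 0.041
225 0.2608
270 0.2576
315 0.041
```

View pics/w9.png

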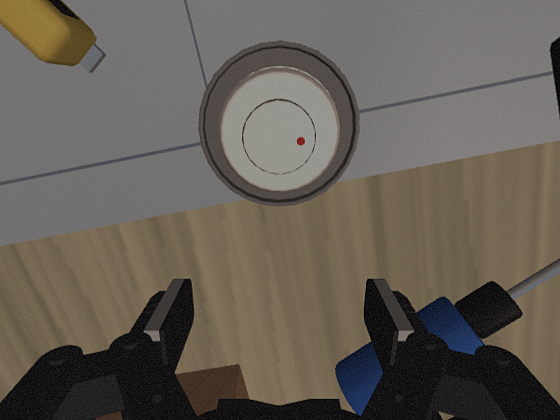

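The head sits level on the base: centre (0.534, -0.3815), against the base at (0.5348, -0.3812). The low carton is next.

```bash
python3 goto.py -71.6 .443 -.075 .2;python3 goto.py 108.4 .443 -.075 .2
```

```text
t 17.0 cur [ 0.5248 -0.4306  0.1902] jaw -11.0 -> -71.6 F [ 0.3  0.6 -0.3] w 75.3 q [ 0.88  0.5  -0.4   1.62  0.22  1.06  0.23]
[ 333.5 -148.1   -9.7] [-0.  -0.  60.6]
t 17.0 cur [ 0.5248 -0.4306  0.1902] jaw -11.0 -> -71.6 F [ 0.3  0.6 -0.3] w 75.3 q [ 0.88  0.5  -0.4   1.62  0.22  1.06  0.23]
[ 333.5 -148.1   -9.7] [-0.  -0.  60.6]
```

```bash
python3 -m creep '[[75,333,-148,-10,0,0,60.6],[75,333,-148,-10,0,0,60.6],[75,333,-148,-10,0,0,60.6],[75,333,-148,-10,0,0,60.6],[75,333,-148,-10,0,0,60.6],[75,333,-148,-10,0,0,60.6],[75,333,-148,-10,0,0,60.6],[75,333,-148,-10,0,0,60.6],[75,333,-148,-10,0,0,60.6],[75,333,-148,-10,0,0,60.6],[75,333,-148,-10,0,0,60.6]]'; python3 wr.py w10; python3 - <<'E'
from est import *
P=cloud(load('w10.pkl')).reshape(-1,3)
print(rect(P,(.443,-.075),.038,.06,.055))
E
python3 goto.py -71.6 .443 -.075 .2
```

```text
time_s: 18.1
tool_pos: [0.4429, -0.0758, 0.2001]
tool_rot: [-0.0, 0.987, 0.161, -0.0]
ft_force: [-0.6, 0.4, 0.8]
gripper_width: 0.0753
[ 0.4429 -0.0758  0.2001]
(array([ 0.442, -0.076]), (63, 47), 18.4, array([ 0.44242207, -0.07580444]), 37.6102180480957)
t 18.15 cur [ 0.4429 -0.076   0.2002] jaw -71.6 -> -71.6 F [ 0.7 -0.4 -0.8] w 75.0 q [ 0.42  0.13 -0.42  2.11  0.06  0.92 -1.28]
[ 0.4 -1.   0.2] [-0.  0.  0.]
```

View pics/w10.png

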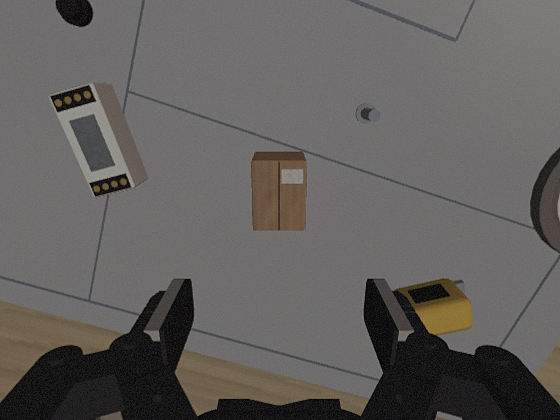

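```bash
python3 -m creep '[[75,-1,0,50,0,0,0],[75,-1,0,90,0,0,0],[75,-1,0,130,0,0,0],[75,-1,0,150,0,0,0],[75,-1,0,160,0,0,0],[75,-1,0,165,0,0,0],[75,-1,0,165,0,0,0],[35,-1,0,165,0,0,0],[35,-1,0,165,0,0,0],[35,-1,0,165,0,0,0],[35,-1,0,165,0,0,0],[35,-1,0,165,0,0,0]]' 35; python3 -m creep '[[35,0,0,-20,0,0,0],[35,0,0,-60,0,0,0],[35,0,0,-100,0,0,0],[35,0,0,-120,0,0,0],[35,0,0,-120,0,0,0]]';python3 wr.py w11; python3 goto.py -80.7 .48 .2 .16 .53 .31 .16
```

```text
time_s: 19.35
tool_pos: [0.4427, -0.076, 0.0365]
tool_rot: [0.0, 0.987, 0.16, 0.001]
ft_force: [-2.8, -0.2, 9.8]
gripper_width: 0.0454
time_s: 19.85
tool_pos: [0.4436, -0.0761, 0.1587]
tool_rot: [0.001, 0.987, 0.16, 0.003]
ft_force: [-0.4, -0.4, -2.2]
gripper_width: 0.045
[ 0.4436 -0.0761  0.1587]
t 19.9 cur [ 0.4428 -0.0762  0.1569] jaw -71.6 -> -80.7 F [-1.1 -0.5 -3. ] w 45.2 q [ 0.42  0.19 -0.43  2.16  0.11  0.81 -1.33]
[ 122.7 -250.2   -3.2] [ 0.1 -0.2  9.1]
[ 204.9 -338.7   -3.2] [ 0.1 -0.2  9.1]
```

View pics/w11.png

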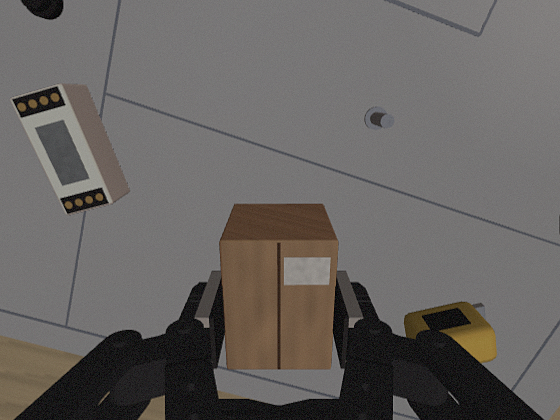

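```bash
python3 -m creep '[[35,120,-250,-40,0,0,9],[35,120,-250,-40,0,0,9],[35,120,-250,-40,0,0,9],[35,120,-250,-40,0,0,9],[35,120,-250,-40,0,0,9],[35,120,-250,-40,0,0,9],[35,120,-250,-40,0,0,9],[35,205,-410,-40,0,0,9],[35,205,-410,-40,0,0,9],[35,205,-410,-40,0,0,9],[35,205,-410,-40,0,0,9],[35,205,-410,-40,0,0,9]]'; python3 wr.py w12; python3 goto.py -80.7 .574 .402 .1
```

```text
time_s: 21.1
tool_pos: [0.5052, 0.3824, 0.1935]
tool_rot: [-0.001, 0.996, 0.085, -0.001]
ft_force: [-1.2, -0.8, -1.5]
gripper_width: 0.0455
[0.5052 0.3824 0.1935]
t 21.15 cur [0.5055 0.3797 0.1934] jaw -80.4 -> -80.7 F [ 0.2 -1.2 -1.6] w 45.2 q [-0.3   0.46 -0.58  1.72  0.28  1.05 -2.39]
[ 71.5 -10.5  93.2] [-0.   0.2  0.3]
```

View pics/w12.png

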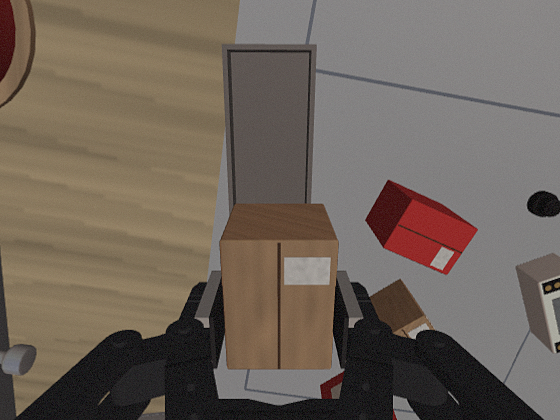

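```bash
cat > tray.py <<'E'
import sys
from h import *
c=load(sys.argv[1]);P=cloud(c).reshape(-1,3)
ct=np.array([.5335,.3955])
m=(np.hypot(P[:,0]-ct[0],P[:,1]-ct[1])<.105)&(P[:,2]>.021)&(P[:,2]<.032);Q=P[m][:,:2]
print(len(Q),[x for x in cv2.minAreaRect((Q*1000).astype(np.float32))])
a=np.radians(9.3);u=np.array([np.cos(a),np.sin(a)]);v=np.array([-u[1],u[0]])
s=(Q-ct)@u*1000;t=(Q-ct)@v*1000
for lo in range(-90,90,20):
    k=(s>lo)&(s<lo+20);A=t[k&(t<-20)];B=t[k&(t>20)]
    if len(A)>5 and len(B)>5 : print(lo,np.percentile(A,[5,50,95]).round(1),np.percentile(B,[5,50,95]).round(1))
k=(abs(t)<25)&(s>60);print('far end',np.percentile(s[k],[5,50,95]))
E
python3 tray.py w12.pkl
```

```text
2248 [(550.8836669921875, 399.0621032714844), (142.7381134033203, 74.2595443725586), 9.488568305969238]
-50 [-36.  -34.2 -32.5] [33.4 35.2 37.2]
-30 [-36.3 -34.4 -32.4] [33.4 35.1 37.3]
-10 [-36.2 -34.3 -32.5] [33.5 35.3 37.3]
10 [-36.1 -34.3 -32.4] [33.6 35.4 37.4]
30 [-36.  -34.  -32.3] [33.7 35.4 37.4]
50 [-36.  -34.  -32.2] [33.7 35.4 37.4]
70 [-35.8 -32.6 -21.5] [21.7 34.  37.4]
far end [84.94225505 86.74283152 88.47408963]
```

```bash
python3 -m creep '[[35,71.5,-11,20,0,0,0.3],[35,71.5,-11,20,0,0,0.3],[35,71.5,-11,40,0,0,0.3],[35,71.5,-11,80,0,0,0.3],[35,71.5,-11,100,0,0,0.3],[35,71.5,-11,100,0,0,0.3],[35,71.5,-11,125,0,0,0.3],[35,71.5,-11,140,0,0,0.3],[35,71.5,-11,147,0,0,0.3],[35,71.5,-11,150,0,0,0.3],[35,71.5,-11,150,0,0,0.3]]'; python3 goto.py -80.6 .574 .4026 .0405
```

```text
time_s: 22.25
tool_pos: [0.5756, 0.4006, 0.0459]
tool_rot: [-0.0, 0.997, 0.08, 0.0]
ft_force: [1.1, -0.7, -0.7]
gripper_width: 0.045
t 22.25 cur [0.5756 0.4006 0.0459] jaw -80.8 -> -80.6 F [ 1.1 -0.7 -0.7] w 45.0 q [-0.36  0.72 -0.49  1.65  0.41  0.88 -2.43]
[-1.2 -2.2  5.4] [-0.  -0.  -0.2]
```

```bash
python3 -m creep '[[35,-1.2,-1.5,1.5,0,0,0],[35,-1.2,-1.5,3,0,0,0],[35,-1.2,-1.5,3.5,0,0,0],[35,-1.2,-1.5,4,0,0,0],[35,-1.2,-1.5,4,0,0,0]]'; python3 goto.py -80.6 .574 .4026 .0405;  python3 -m creep '[[35,0,0,0.6,0,0,0],[35,0,0,1,0,0,0],[35,0,0,1,0,0,0]]'
```

```text
time_s: 22.75
tool_pos: [0.574, 0.4019, 0.0416]
tool_rot: [-0.0, 0.997, 0.08, 0.0]
ft_force: [-0.0, 0.0, -2.8]
gripper_width: 0.0453
t 22.75 cur [0.574  0.4019 0.0416] jaw -80.8 -> -80.6 F [-0.   0.  -2.8] w 45.3 q [-0.36  0.72 -0.49  1.65  0.42  0.88 -2.43]
[ 0.1 -0.7  1.1] [-0.  -0.  -0.2]
time_s: 23.05
tool_pos: [0.574, 0.4019, 0.0407]
tool_rot: [-0.0, 0.997, 0.08, 0.0]
ft_force: [-1.0, -1.6, 2.4]
gripper_width: 0.0453
```

```bash
python3 -m creep '[[35,0,0,-0.6,0,0,0],[70,0,0,-0.6,0,0,0],[70,0,0,-0.6,0,0,0],[70,0,0,-0.6,0,0,0],[70,0,0,-30,0,0,0],[70,0,0,-80,0,0,0],[70,0,0,-120,0,0,0],[70,0,0,-160,0,0,0],[70,0,0,-170,0,0,0]]'; python3 goto.py -45 .395 .24 .22
```

```text
time_s: 23.95
tool_pos: [0.5752, 0.4033, 0.2158]
tool_rot: [-0.002, 0.997, 0.08, 0.003]
ft_force: [0.8, 0.3, -0.5]
gripper_width: 0.0699
t 23.95 cur [0.5752 0.4033 0.2158] jaw -80.8 -> -45.0 F [ 0.8  0.3 -0.5] w 69.9 q [-0.32  0.54 -0.56  1.53  0.31  1.14 -2.35]
[-203.8  132.5   -5.8] [ -0.1  -0.4 -35.8]
```

```bash
python3 -m creep '[[70,-204,132,-5,0,0,-36],[70,-204,132,-5,0,0,-36],[70,-204,132,-5,0,0,-36],[70,-204,132,-5,0,0,-36],[70,-204,132,-5,0,0,-36],[70,-204,132,-5,0,0,-36],[70,-204,132,-5,0,0,-36],[70,-204,132,-5,0,0,-36]]'; python3 wr.py w13; python3 - <<'E'
from est import *
P=cloud(load('w13.pkl')).reshape(-1,3)
print(rect(P,(.39,.233),.055,.08,.055))
E
python3 goto.py -45 .388 .233 .22
```

```text
time_s: 24.75
tool_pos: [0.3944, 0.2397, 0.2157]
tool_rot: [-0.0, 0.923, 0.384, 0.0]
ft_force: [-0.0, 1.0, 0.0]
gripper_width: 0.0699
[0.3944 0.2397 0.2157]
(array([0.3878, 0.2338]), (63, 47), 45.0, array([0.3885, 0.2335]), 37.26268005371094)
t 24.8 cur [0.3942 0.2399 0.2156] jaw -44.8 -> -45.0 F [-0.4 -0.3 -0.2] w 69.7 q [ 0.04  0.17 -0.79  2.06  0.15  0.97 -1.6 ]
[-9.3  0.4 -4.4] [-0.  -0.   0.2]
```

View pics/w13.png

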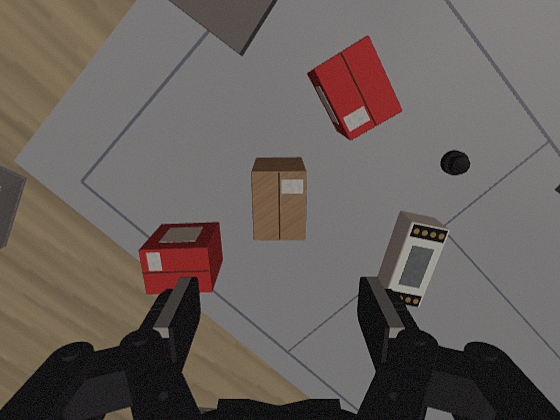

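```bash
python3 -m creep '[[60,-8,0.5,40,0,0,0],[60,-8,0.5,80,0,0,0],[60,-8,0.5,120,0,0,0],[60,-8,0.5,145,0,0,0],[60,-8,0.5,160,0,0,0],[60,-8,0.5,167,0,0,0],[60,-8,0.5,169,0,0,0],[35,-8,0.5,169,0,0,0],[35,-8,0.5,169,0,0,0],[35,-8,0.5,169,0,0,0],[35,-8,0.5,169,0,0,0],[35,-8,0.5,169,0,0,0]]' 35;python3 goto.py k .388 .2335 .045; python3 -m creep '[[35,0,0,-20,0,0,0],[35,0,0,-60,0,0,0],[35,0,0,-100,0,0,0],[35,0,0,-140,0,0,0],[35,0,0,-150,0,0,0],[35,0,0,-150,0,0,0]]';python3 wr.py w14; python3 goto.py -80.6 .4926 .3892 .19
```

```text
time_s: 26.0
tool_pos: [0.3886, 0.233, 0.0469]
tool_rot: [0.0, 0.923, 0.384, 0.0]
ft_force: [-1.3, -1.5, 6.5]
gripper_width: 0.0454
t 26.0 cur [0.3886 0.233  0.0469] jaw -44.9 -> -44.9 F [-1.3 -1.5  6.5] w 45.4 q [-0.12  0.43 -0.66  2.21  0.45  0.63 -1.89]
[-0.1 -0.8  1.9] [ 0. -0.  0.]
time_s: 26.6
tool_pos: [0.3891, 0.2331, 0.1978]
tool_rot: [0.0, 0.923, 0.384, 0.002]
ft_force: [0.5, 0.1, -2.8]
gripper_width: 0.0454
[0.3891 0.2331 0.1978]
t 26.65 cur [0.3885 0.2326 0.1963] jaw -44.9 -> -80.6 F [ 0.5  0.4 -3.9] w 45.4 q [ 0.06  0.19 -0.81  2.09  0.17  0.93 -1.62]
[184.4 -36.7   6.4] [ 0.  -0.  35.7]
```

View pics/w14.png

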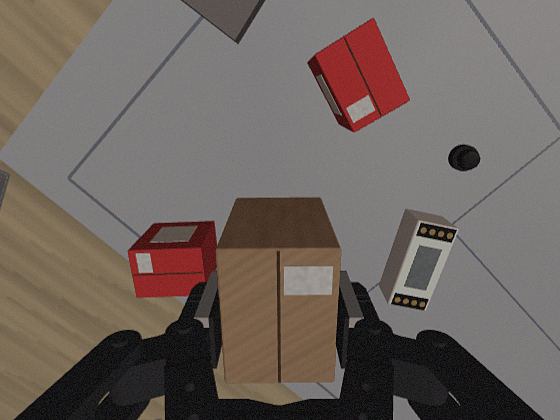

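```bash
python3 -m creep '[[35,184.5,-36.5,6,0,0,35.7],[35,184.5,-36.5,6,0,0,35.7],[35,184.5,-36.5,6,0,0,35.7],[35,184.5,-36.5,6,0,0,35.7],[35,184.5,-36.5,6,0,0,35.7],[35,184.5,-36.5,6,0,0,35.7],[35,184.5,-36.5,6,0,0,35.7],[35,184.5,-36.5,6,0,0,35.7]]';python3 wr.py w15; python3 goto.py -80.6 .4926 .3892 .051
python3 - <<'E'
from est import *
P=cloud(load('w15.pkl')).reshape(-1,3)
print(rect(P,(.574,.402),.043,.056,.055))
E
python3 tray.py w15.pkl
```

```text
time_s: 27.45
tool_pos: [0.4922, 0.3886, 0.1899]
tool_rot: [0.001, 0.997, 0.083, -0.0]
ft_force: [0.5, -0.0, -1.1]
gripper_width: 0.045
[0.4922 0.3886 0.1899]
t 27.5 cur [0.4924 0.3886 0.1902] jaw -80.5 -> -80.6 F [-0.4 -0.  -1.4] w 45.2 q [-0.29  0.47 -0.64  1.73  0.32  1.05 -2.44]
[  0.3  -0.6 139.2] [0.  0.  0.1]
(array([0.5733, 0.4018]), (63, 47), 9.2, array([0.5735, 0.4015]), 37.79560089111328)
2464 [(554.4519653320312, 399.50518798828125), (135.51907348632812, 74.395751953125), 9.583779335021973]
-50 [-36.4 -34.4 -32.6] [33.4 35.4 37.3]
-30 [-36.3 -34.4 -32.5] [33.5 35.2 37.3]
-10 [-36.2 -34.2 -32.4] [33.6 35.3 37.3]
10 [-36.1 -34.1 -32.4] [33.6 35.4 37.4]
30 [-36.  -34.  -32.3] [33.7 35.5 37.5]
50 [-35.9 -34.1 -32.2] [33.8 35.6 37.6]
70 [-35.8 -32.4 -21.3] [21.6 33.9 37.4]
far end [84.91603732 86.82346911 88.89704541]
```

View pics/w15.png

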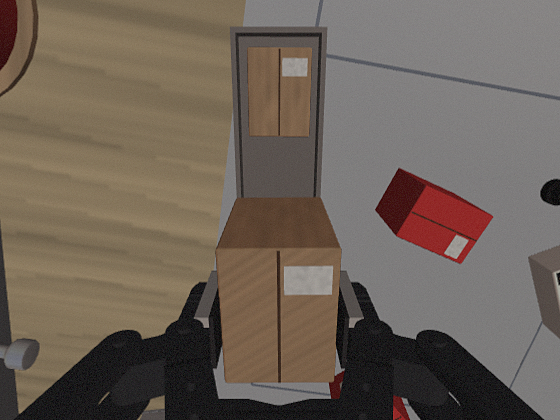

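```bash
python3 -m creep '[[35,1,0,40,0,0,0],[35,1,0,75,0,0,0],[35,1,0,100,0,0,0],[35,1,0,118,0,0,0],[35,1,0,128,0,0,0],[35,1,0,133,0,0,0],[35,1,0,136,0,0,0],[35,1,0,137,0,0,0],[35,1,0,137,0,0,0]]'; python3 goto.py -80.6 .493 .389 .051
```

```text
time_s: 28.4
tool_pos: [0.4938, 0.3901, 0.0542]
tool_rot: [-0.0, 0.997, 0.082, 0.0]
ft_force: [-0.2, -0.2, -0.8]
gripper_width: 0.0452
t 28.4 cur [0.4938 0.3901 0.0542] jaw -80.5 -> -80.6 F [-0.2 -0.2 -0.8] w 45.2 q [-0.35  0.63 -0.56  1.82  0.44  0.82 -2.54]
[-1.   0.9  3.2] [-0.  -0.1  0.1]
```

```bash
python3 -m creep '[[35,-1,1,1,0,0,0],[35,-1,1,2,0,0,0],[35,-1,1,2.5,0,0,0],[35,-1,1,2.5,0,0,0]]';  python3 -m creep '[[35,0,0,0.5,0,0,0],[35,0,0,1,0,0,0],[35,0,0,1,0,0,0]]';  python3 -m creep '[[35,0,0,0.4,0,0,0],[35,0,0,0.6,0,0,0],[35,0,0,0.6,0,0,0]]'
```

```text
time_s: 28.8
tool_pos: [0.4927, 0.3886, 0.051]
tool_rot: [-0.0, 0.997, 0.082, 0.0]
ft_force: [0.4, 0.1, -2.3]
gripper_width: 0.0453
time_s: 29.1
tool_pos: [0.4927, 0.3887, 0.051]
tool_rot: [0.0, 0.997, 0.082, 0.0]
ft_force: [-5.0, -5.1, 14.6]
gripper_width: 0.0455
time_s: 29.4
tool_pos: [0.4927, 0.3887, 0.0509]
tool_rot: [0.0, 0.997, 0.082, 0.0]
ft_force: [-7.3, -8.0, 24.3]
gripper_width: 0.0456
```

```bash
python3 -m creep '[[35,0,0,-1.3,0,0,0],[65,0,0,-1.3,0,0,0],[65,0,0,-1.3,0,0,0],[65,0,0,-1.3,0,0,0],[65,0,0,-30,0,0,0],[65,0,0,-80,0,0,0],[65,0,0,-120,0,0,0],[65,0,0,-150,0,0,0],[65,0,0,-150,0,0,0]]';python3 wr.py w16; python3 goto.py -57.2 .434 .087 .2
python3 - <<'E'
from est import *
P=cloud(load('w16.pkl')).reshape(-1,3)
print(rect(P,(.574,.402),.043,.056,.055))
print(rect(P,(.493,.389),.062,.08,.055))
E
```

```text
time_s: 30.3
tool_pos: [0.494, 0.3902, 0.2038]
tool_rot: [-0.002, 0.997, 0.082, 0.003]
ft_force: [-0.1, 0.5, 0.3]
gripper_width: 0.0652
[0.494  0.3902 0.2038]
t 30.35 cur [0.4934 0.3893 0.2015] jaw -80.6 -> -57.2 F [ 0.7 -0.4 -0.8] w 65.2 q [-0.28  0.46 -0.65  1.72  0.31  1.06 -2.44]
[-108.2  288.4    0.7] [ -0.   -0.2 -23.4]
(array([0.573 , 0.4017]), (63, 47), 9.5, array([0.57309146, 0.40118293]), 38.01380157470703)
(array([0.4921, 0.3885]), (63, 47), 10.3, array([0.492 , 0.3885]), 37.845176696777344)
```

View pics/w16.png

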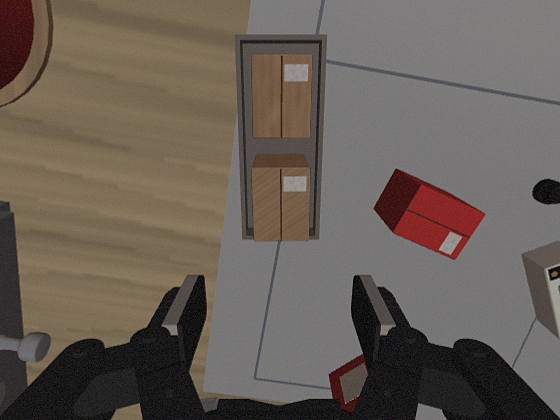

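Both cartons stand upright in a row in the long tray, at (281,95) and (281,200). The module is next.

```bash
python3 -m creep '[[65,-108,288,0,0,0,-23.4],[65,-108,288,0,0,0,-23.4],[65,-108,288,0,0,0,-23.4],[65,-108,288,0,0,0,-23.4],[65,-108,288,0,0,0,-23.4],[65,-108,288,0,0,0,-23.4],[65,-108,288,0,0,0,-23.4],[65,-108,288,0,0,0,-23.4],[65,-108,288,0,0,0,-23.4]]'; python3 wr.py w17; python3 - <<'E'
from est import *
P=cloud(load('w17.pkl')).reshape(-1,3)
print(rect(P,(.434,.087),.028,.045,.06))
E
python3 goto.py -57.2 .434 .087 .029
```

```text
time_s: 31.25
tool_pos: [0.4335, 0.0874, 0.1991]
tool_rot: [-0.0, 0.959, 0.283, -0.0]
ft_force: [0.3, 0.5, -0.4]
gripper_width: 0.0651
[0.4335 0.0874 0.1991]
(array([0.4334, 0.0859]), (91, 41), 33.2, array([0.43362333, 0.08675747]), 47.84838104248047)
t 31.3 cur [0.4336 0.088  0.1991] jaw -57.1 -> -57.2 F [ 0.4  0.8 -0.9] w 65.4 q [ 0.33  0.15 -0.72  2.11  0.12  0.92 -1.45]
[ -0.2   1.2 170.1] [-0.  -0.   0.1]
```

View pics/w17.png

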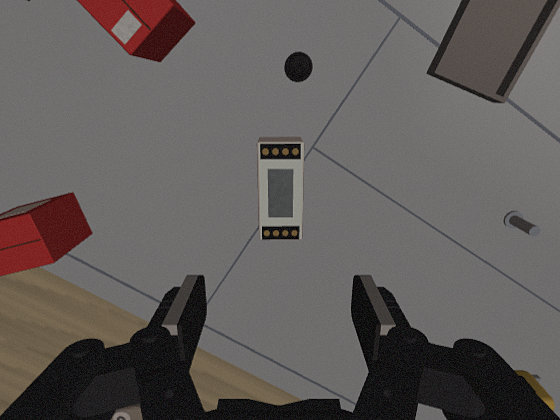

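```bash
python3 -m creep '[[65,-1,1.5,45,0,0,0],[65,-1,1.5,90,0,0,0],[65,-1,1.5,130,0,0,0],[65,-1,1.5,155,0,0,0],[65,-1,1.5,167,0,0,0],[65,-1,1.5,172,0,0,0],[65,-1,1.5,172,0,0,0],[30,-1,1.5,172,0,0,0],[30,-1,1.5,172,0,0,0],[30,-1,1.5,172,0,0,0],[30,-1,1.5,172,0,0,0],[30,-1,1.5,172,0,0,0]]' 35;python3 goto.py k .4334 .0862 .028; python3 -m creep '[[30,0,0,-20,0,0,0],[30,0,0,-60,0,0,0],[30,0,0,-100,0,0,0],[30,0,0,-130,0,0,0],[30,0,0,-130,0,0,0]]'; python3 goto.py -77.8 .59 .0 .18
```

```text
time_s: 32.5
tool_pos: [0.4343, 0.0851, 0.0286]
tool_rot: [0.0, 0.959, 0.283, 0.001]
ft_force: [-1.7, 0.9, 9.2]
gripper_width: 0.0393
t 32.5 cur [0.4343 0.0851 0.0286] jaw -57.2 -> -57.2 F [-1.7  0.9  9.2] w 39.3 q [ 0.16  0.44 -0.58  2.25  0.46  0.56 -1.76]
[-0.2 -1.4  0.6] [ 0.1 -0.1  0. ]
time_s: 33.0
tool_pos: [0.4356, 0.0853, 0.1616]
tool_rot: [0.001, 0.959, 0.282, 0.003]
ft_force: [-0.3, 0.0, -1.4]
gripper_width: 0.0386
t 33.0 cur [0.4356 0.0853 0.1616] jaw -57.2 -> -77.8 F [-0.3  0.  -1.4] w 38.6 q [ 0.33  0.21 -0.73  2.15  0.19  0.84 -1.52]
[ 83.7 155.4 -17.2] [ 0.2 -0.4 20.6]
```

```bash
python3 -m creep '[[30,84,155,-17,0,0,20.6],[30,84,155,-17,0,0,20.6],[30,84,155,-17,0,0,20.6],[30,84,155,-17,0,0,20.6],[30,84,155,-17,0,0,20.6],[30,84,155,-17,0,0,20.6]]'; python3 wr.py w18; python3 - <<'E'
from h import *
P=cloud(load('w18.pkl')).reshape(-1,3)
ct=np.array([.652,.0125])
m=(np.hypot(P[:,0]-ct[0],P[:,1]-ct[1])<.075)&(P[:,2]>.0135)&(P[:,2]<.025);Q=P[m][:,:2]
print(len(Q),cv2.minAreaRect((Q*1000).astype(np.float32)))
a=np.radians(12.3);u=np.array([np.cos(a),np.sin(a)]);v=np.array([-u[1],u[0]])
s=(Q-ct)@u*1000;t=(Q-ct)@v*1000
for lo in range(-60,60,20):
    k=(s>lo)&(s<lo+20);A=t[k&(t<-20)];B=t[k&(t>20)]
    if len(A)>5 and len(B)>5 : print(lo,np.percentile(A,[5,50,95]).round(1),np.percentile(B,[5,50,95]).round(1))
k=(abs(t)<22)&(s>40);print('far end',np.percentile(s[k],[5,50,95]))
k=(abs(t)<22)&(s<-40)
if k.sum():print('near end',np.percentile(s[k],[5,50,95]))
E
python3 goto.py -77.7 .652 .0125 .033
```

```text
time_s: 33.6
tool_pos: [0.5878, 0.0003, 0.1737]
tool_rot: [-0.0, 0.994, 0.107, -0.0]
ft_force: [-0.7, -0.2, -2.0]
gripper_width: 0.0394
[5.878e-01 3.000e-04 1.737e-01]
2177 ((654.8795776367188, 12.582672119140625), (116.17999267578125, 68.20233154296875), 11.759395599365234)
-60 [-33.8 -32.  -30.2] [29.9 31.8 33.8]
-40 [-34.1 -32.1 -30.2] [29.7 31.5 33.4]
-20 [-34.2 -32.2 -30.4] [29.6 31.4 33.3]
0 [-34.2 -32.3 -30.6] [29.4 31.2 33.2]
20 [-34.5 -32.5 -30.7] [29.3 31.1 33. ]
40 [-34.5 -31.7 -21.9] [21.7 30.2 32.8]
far end [56.83155592 58.76172883 60.37178725]
t 33.65 cur [0.5873 0.0007 0.1739] jaw -77.7 -> -77.7 F [-0.2  0.9 -1.6] w 38.9 q [ 0.34  0.41 -0.57  1.84  0.26  0.97 -1.7 ]
[ 65.8   2.3 140.9] [-0.   0.1 -0. ]
```

View pics/w18.png

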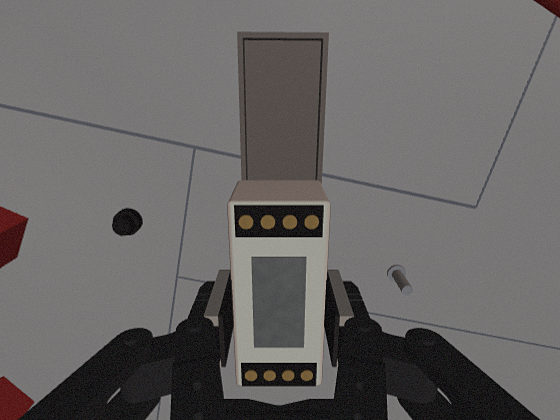

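```bash
python3 -m creep '[[30,66.7,2.8,0,0,0,0.4],[30,66.7,2.8,20,0,0,0.4],[30,66.7,2.8,60,0,0,0.4],[30,66.7,2.8,95,0,0,0.4],[30,66.7,2.8,115,0,0,0.4],[30,66.7,2.8,127,0,0,0.4],[30,66.7,2.8,134,0,0,0.4],[30,66.7,2.8,137,0,0,0.4],[30,66.7,2.8,137,0,0,0.4]]'; python3 goto.py -78.1 .653 .0122 .0326
```

```text
time_s: 34.55
tool_pos: [0.6542, 0.012, 0.0381]
tool_rot: [0.0, 0.995, 0.103, 0.0]
ft_force: [-0.3, 0.8, -0.6]
gripper_width: 0.0388
t 34.55 cur [0.6542 0.012  0.0381] jaw -78.1 -> -78.1 F [-0.3  0.8 -0.6] w 38.8 q [ 0.23  0.66 -0.48  1.77  0.4   0.81 -1.81]
[-1.1 -0.5  5.5] [ 0.  -0.1 -0. ]
```

```bash
python3 -m creep '[[30,-1,-0.5,2,0,0,0],[30,-1,-0.5,3.5,0,0,0],[30,-1,-0.5,4,0,0,0],[30,-1,-0.5,4.5,0,0,0],[30,-1,-0.5,4.5,0,0,0]]';  python3 -m creep '[[30,0,0,0.5,0,0,0],[30,0,0,1,0,0,0],[30,0,0,1,0,0,0]]'
```

```text
time_s: 35.05
tool_pos: [0.6529, 0.0121, 0.033]
tool_rot: [-0.0, 0.995, 0.103, 0.0]
ft_force: [-0.4, -0.2, -2.4]
gripper_width: 0.0389
time_s: 35.35
tool_pos: [0.6529, 0.0121, 0.0328]
tool_rot: [0.0, 0.995, 0.103, 0.0]
ft_force: [-5.9, -0.9, 12.1]
gripper_width: 0.0389
```

```bash
python3 -m creep '[[30,0,0,-0.7,0,0,0],[60,0,0,-0.7,0,0,0],[60,0,0,-0.7,0,0,0],[60,0,0,-0.7,0,0,0],[60,0,0,-30,0,0,0],[60,0,0,-80,0,0,0],[60,0,0,-120,0,0,0],[60,0,0,-160,0,0,0],[60,-50,0,-200,0,0,0],[60,-50,0,-200,0,0,0],[60,-50,0,-200,0,0,0]]';python3 wr.py w19; python3 - <<'E'
from est import *
P=cloud(load('w19.pkl')).reshape(-1,3)
print(rect(P,(.653,.012),.033,.05,.06))
for n in ('top','side'):
    c=cap(n);save(c,n+'1.pkl');cv2.imwrite(f'pics/{n}1.png',c['img'])
P=cloud(load('top1.pkl')).reshape(-1,3)
for k,x,y,a,b in (('module',.653,.012,.03,.05),('low',.573,.402,.042,.06),('tall',.493,.389,.06,.08),('headch',.534,-.381,.056,.075),('headsk',.534,-.381,.034,.075),('tape',.373,-.261,.04,.06)): print(k,rect(P,(x,y),a,b,.055))
P0=cloud(load('top0.pkl')).reshape(-1,3);print('tape0',rect(P0,(.373,-.261),.04,.06,.055))
E
```

```text
time_s: 36.45
tool_pos: [0.6035, 0.0012, 0.2337]
tool_rot: [0.001, 0.995, 0.103, 0.001]
ft_force: [1.0, -0.1, 0.0]
gripper_width: 0.0599
[0.6035 0.0012 0.2337]
(array([0.6526, 0.0119]), (91, 41), 11.9, array([0.653 , 0.0125]), 48.541316986083984)Traceback (most recent call last):
  File "<stdin>", line 7, in <module>
  File "est.py", line 9, in rect
    c=max(cv2.findContours(H,0,2)[0],key=cv2.contourArea)[:,0,::-1].astype(np.float32) # (row=x,col=y)
      ~~~^^^^^^^^^^^^^^^^^^^^^^^^^^^^^^^^^^^^^^^^^^^^^^^^
ValueError: max() iterable argument is empty
```

View pics/w19.png

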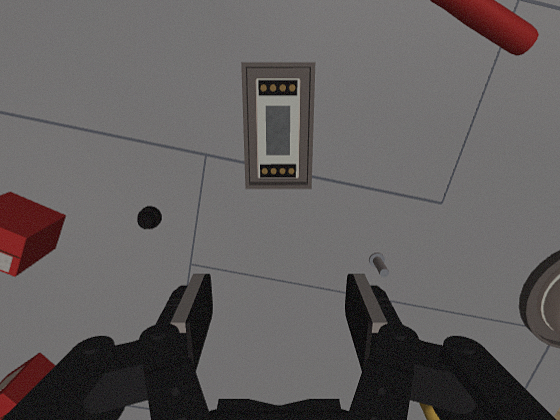

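View pics/top1.png

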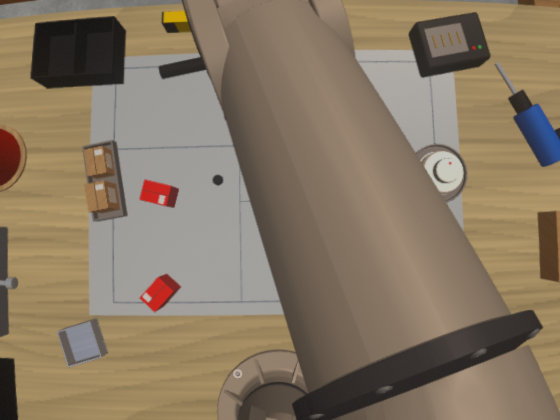

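View pics/side1.png

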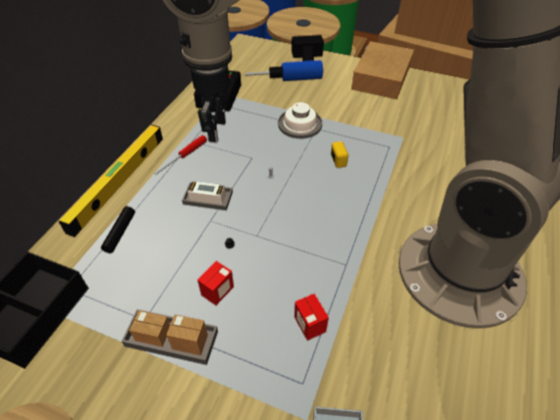

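The side view shows everything in place: cartons at (150,328) and (187,333), module at (207,190), head on the dish at (300,117), and the tape still at (340,155). In the top view the arm hides the middle of the bench. I'm handing in.

```bash
python3 -c "
from plant import robot
print(robot.job_done(), robot.observe()['time_s'], robot.observe()['ft_force'].round(1))"
```

```text
the job is handed in; nothing more can be done
the job is handed in; nothing more can be done
```

The kit is packed and handed in at about 36.6 s of the 128 s allowed, with the gripper open and touching nothing. No verdict was reported.

| Part | Last check |
|---|---|
| Base | Placed first, terminal block up and flat in the dish, about 1 mm off its centre. |
| Head | Lowered onto the base until light contact (about 14 N). It sits level, about 1 mm off the base's centre. |
| Cartons | Both upright in a row in the longest tray, each about 41 mm from its middle and in line with it to about 1°. |
| Module | Flat and centred in the shorter tray, aligned with it. |
| Tape measure and red cartons | Tape never approached, and in the last side picture it is where it started. Both red cartons look unmoved there too. |

The highest contact force I saw was about 33 N, while setting the base down.

- **Failed check:** my final automatic measurement from the top camera failed because the arm blocked its view. The final state therefore rests on the wrist-camera measurements made after each release, plus the last side picture.
- **Camera disagreement:** the side camera read 3–5 mm off the top camera in y, while the wrist and top cameras agreed to within 1–2 mm. I used the wrist and top readings.

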